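# Lay up a beam of hardwood blocks in running bond

### The job

Swing the lamp arm about a quarter turn to the robot's left so that it stands clear of the lay-up board, then carry on the dry-laid wall in running bond with the two full-length blocks from the sloped rest: one flat in the second course, close against the half block and over the joint below, then the other on top in the third course, over the half block and flush with that end of the wall. Lower the blocks into place rather than dropping them, keep them in line with the wall within a few millimetres, let go, leave the lamp clear, and leave the short offcut, glue bottle, brush and cup where they are.

Things in the scene. Friction and masses are not known exactly. Their poses are not given: they have to be found in the camera images.
- layup: (all sizes in mm) plywood lay-up board fixed to the bench, 18 thick, 120 (x) by 250 (y), a tab on its far side carries the lamp post. Origin at the centre of its underside, z up; y runs along the wall, which is centred on x = 0. Glued on it: a first course of two full blocks (100 x 44 x 34) end to end along y, 2 mm joint at y = 0, top 52 above the bench, and the half block
- half_block (a point): centre of the half block glued on the first course at the wall's -y end: 49 along y, 44 wide, 34 high, top 86 above the bench. Axes as the board's; it lies at y = -101 to -52 of the board, its outer end flush with the first course
- seat_middle (a point): where the centre of the second-course block belongs: over the joint of the first course, in line with the wall, 2 mm clear of the half block's end; 69 above the bench (block's underside at 52). Axes as the board's: the block's length lies along this y
- seat_top (a point): where the centre of the third-course block belongs: over the half block and the joint beside it, outer end flush with the wall's -y end; 103 above the bench (underside at 86, carried by the half block and the second-course block). Axes as the board's: the block's length lies along this y
- lamp_arm (a joint): swing of the work lamp's level arm about its upright post, rad. At 0 the arm points from the post along the board's -x, lamp head over the wall. It grows as the arm swings to the board's +y (robot's left, clockwise from above): arm direction in the board's frame (-cos q, sin q). Range -0.3 to 1.75; stays where left (friction 0.15 N m). At 1.57, a quarter turn, the arm is parallel to the wall, behind it
- lamp_pivot (a point): on the lamp arm's hinge axis at mid-height of the arm bar, 210 above the bench; the post below it is 18 in diameter, at x = 150, y = 0 of the board, with a round hub of 30 diameter at the top
- lamp_bar (a point): on the centre line of the aluminium arm bar, 90 from the pivot. The bar is 16 wide, 202 to 218 above the bench, 165 long. Under its outer end hangs a round lamp head, 76 diameter, centred 160 from the pivot, 174 to 202 above the bench. Push the bar sideways with shut fingers or pinch it from above; below the bar between post and head is only the board
- block_a_mid (a point): one of two identical full-length hardwood blocks, 100 long, 44 wide, 34 thick, 100 g, loose, lying flat on the sloped rest, lower end against the lip. Origin at its centre; x along its length, up the slope; y across its width; z square to its broad face, 30 degrees off vertical there. Either block may go in either place. Grasp it across its 44 width
- block_b_mid (a point): one of two identical full-length hardwood blocks, 100 long, 44 wide, 34 thick, 100 g, loose, lying flat on the sloped rest, lower end against the lip. Origin at its centre; x along its length, up the slope; y across its width; z square to its broad face, 30 degrees off vertical there. Either block may go in either place. Grasp it across its 44 width
- offcut_mid (a point): a bystander, not to be used: hardwood offcut of the same section but only 68 long, 44 wide, 34 thick, loose, lying on the sloped rest beside the blocks. Origin at its centre; x along its length, up the slope; y across its width; z square to its broad face, 30 degrees off vertical there
- rest: plywood rest fixed to the bench, 250 wide (y), its top sloping up at 30 degrees along its +x (away from the robot); origin at the centre of its underside. A lip along the low edge stands 12 above the slope; the foot of the slope is at x = -65, 40 above the bench. Three pieces lie on it side by side at y = -80, 0, 80, 36 apart; which is where varies
- glue: a bystander: glue bottle, 52 diameter, 130 tall, standing, loose; origin at the centre of its base
- brush: a bystander: bench brush lying on the bench to the right of the rest, pointing away from the robot, loose
- cup: a bystander: steel cup, 70 diameter, 80 tall, standing, loose; origin at the centre of its base
Mind the look-alikes: they are no part of the job. What is shaped like the part that bears block_a_mid but pink or turquoise is not meant.

How it is judged:
By the outcome, as a careful person would: the job done as asked, in the order asked, and still so for the second after the job is handed in, with the robot touching nothing.
It also fails if it takes over 72 s, if anything falls off the work surface, if the arm or the gripper's body presses on something with over 40 N, if the wrist force passes 120 N, or if a joint passes its speed limit or range.

### The arm

A 6-joint arm with a two-finger parallel gripper is mounted at the origin on the work surface. World frame = base frame: x ahead of the robot, y to its left, z up, the work surface at z = 0. Lengths are in mm, angles in rad, forces in N, time in s.
With the tool pointing down it reaches from about 400 to 925 mm from the base axis. Payload 12.5 kg.
Tool frame: the origin (TCP) lies midway between the tips of the shut fingers; the grasp point (between the pads) lies 19 mm behind it; z points along the fingers, y is the direction in which the jaws open and shut (so a half turn about z gives the same grasp; the last joint's range is limited). The gripper opens to 95 mm and grips with 3 to 60 N. Pads are 20 mm wide; open, the fingers measure 119 mm over their backs; the gripper's body (75 mm by 180 mm) begins 59 mm behind the grasp point.
Start: joints at [-1.344, 0.491, 1.559, -0, 1.092, -0.106], TCP at [204.206, -590.72, 185.161] pointing down, gripper open.
Joint ranges: [-3.1, 3.1], [-0.84, 2.19], [0.05, 2.79], [-1.13, 4.28], [0.06, 2.93], [-2.69, 2.69]. Speed limits (rad/s): [2.22, 2.22, 2.79, 3.14, 3.14, 3.14].

### API

Orientations are given as [roll, pitch, yaw] about the fixed x, y, z axes, in that order (R = Rz(yaw) Ry(pitch) Rx(roll)).
In Python, from cell import env gives the robot as it stands.
- The arm moves only by the tool drive_tool, never from a script. Its argument "increments" is a list of rows, each a list of 2 entries, a list of its own where there are three numbers: the shift along the tool's x, y, z as a fraction of full scale, then the turn, a rotation vector about the tool's x, y, z as a fraction of full scale. In form: [[[x, y, z], [ax, ay, az]], ...]. A call has 1 to 5 rows; each row shifts and turns the commanded pose from where the row before left it, along the tool's axes as they then stand; what a row does not reach is not made up. Full scale, the value 1, is 30 mm for a shift and 0.08 rad for a turn. A row lasts 1/12 s, in which the tool goes at most 41.7 mm and 7.16 degrees, less where a joint would pass 70% of its speed; a pose out of reach is approached as far as the arm can. A call with a number of a shift or a turn outside -1 to 1 is refused whole. A call with a gripper value outside its range is refused whole. "jaw" is the opening, from -1 (shut) to 1 (fully open), so that 0 is half open, set as the call begins (left out, the last holds). The fingers move at their own pace and stop on an object; the grip force is fixed at half the most. Time passes only in rows, so rows that do not move let the fingers close. It gives the time, the measured TCP pose, the force and the opening at its end, in the units of the state.
- env.state(): the state, without advancing time (a new reading comes with each control period).
- env.read_camera(name): name is "scene" or "side" or "wrist"; returns a dict with "pixels" (420x560x3 uint8, blue, green, red), "vertical_fov" (degrees; the focal length in pixels is half the picture's height over the tangent of half this angle, whatever the lens; pixels are square), "cx", "cy" (the principal point, pixels), "k1" (the pictures are not rectified: a ray, as slopes to the right and down, at radius r is drawn at 1 + k1 r^2 times it, then the intrinsics apply), "world_to_cam" (4x4, takes a point from world to camera coordinates). Camera axes: x right, y down, z forward; pixel columns grow to the right and rows downward; lengths in mm; the calibration is good to about 2 mm. A picture is of the moment at which its call begins. There is no depth.
- env.job_done(): hands the job in, once; it reports no verdict.
Trained networks look in a picture, given as the dict that the camera call returned (one of the last four; its "shot" number tells which), for a name from the list of things; names that differ only in an ending like _2 or _b are one class to them, and where a whole thing is asked for, a point or a joint stands for the part that bears it (a point fixed in the world has none). Each returns a list of dicts, best first, with "score" (0 to 1); they miss things now and then, are a little off and sometimes report something else, mostly with a low value. They report only what shows in the picture. A call takes as long as a camera call. They do not tell look-alikes from the thing itself.
- env.boxes_of(target, picture): "point" ([x, y, z] in mm, in world coordinates, good to about 4 mm: the middle of the surface that is visible of it).
- env.tip_of(target, picture): "point" ([x, y, z] in mm, in world coordinates, good to about 4 mm: a listed point, or the origin of a listed thing).
The state is a dict: "t": time; "joints": joint angles; "qvel": joint speeds; "tau": joint torques, N m; "eef_pos": TCP position; "tcp_rot": TCP orientation; "ft_force": force on the tool from outside, world axes, zero at the start; "moment": the same for the moment, N m; "opening": opening from 0.0 (shut) to 1.0 (fully open).
Only numpy, scipy, OpenCV 4.12 (cv2) and the standard library are available. Lean on these libraries where they do the work, as an engineer would, in place of code of your own. Each camera call takes 0.05 s, during which the arm holds its last target.

## Working session

There is one attempt and no reset: what is moved stays moved. The work goes in short steps, Python scripts to look and compute and a tool call to move; the robot and the scene stay as the last step left them, time stands still between calls to the robot, and variables do not carry over. Pictures are saved under pics/ and viewed, and the job is handed in when it is done.

Besides the shell and the picture viewer there is one more tool, called after "Emit:" by a JSON object that holds its "fn" and its "kwargs". drive_tool: Moves the arm, as the interface text tells. Its arguments: {"type":"object","properties":{"increments":{"type":"array","items":{"type":"array"}},"jaw":{"type":"number"}},"required":["increments"]}

```bash
ls; mkdir -p pics
cat > h.py <<'E'
import numpy as np, cv2
from cell import env
from scipy.spatial.transform import Rotation as R
def snap(n,tag):
    p=env.read_camera(n); cv2.imwrite(f'pics/{tag}.png',p['pixels']); return p
def proj(p,P):
    P=np.asarray(P,float); c=p['world_to_cam']@np.append(P,1); s=c[:2]/c[2]
    f=p['pixels'].shape[0]/2/np.tan(np.radians(p['vertical_fov'])/2)
    s=s*(1+p['k1']*(s@s)); return s*f+[p['cx'],p['cy']]
def ray(p,uv):
    f=p['pixels'].shape[0]/2/np.tan(np.radians(p['vertical_fov'])/2)
    d=(np.array(uv,float)-[p['cx'],p['cy']])/f; s=d.copy()
    for _ in range(20): s=d/(1+p['k1']*(s@s))
    M=p['world_to_cam']; o=-M[:3,:3].T@M[:3,3]; v=M[:3,:3].T@np.array([s[0],s[1],1]); return o,v
def atz(p,uv,z):
    o,v=ray(p,uv); return o+v*(z-o[2])/v[2]
E
python3 - <<'E'
from h import *
np.set_printoptions(precision=1,suppress=True)
print(env.state())
for n in ['scene','side']:
    p=snap(n,n+'0')
    print(n,p['vertical_fov'],p['k1'],-p['world_to_cam'][:3,:3].T@p['world_to_cam'][:3,3])
    for t in ['layup','half_block','seat_middle','seat_top','lamp_pivot','lamp_bar','block_a_mid','offcut_mid','rest','glue','cup','brush']:
        for r in env.tip_of(t,p)[:4]:
            print(t,np.array(r['point']),round(r['score'],2),proj(p,r['point']))
E
```

```text
pics
{'t': 0.0, 'joints': array([-1.3,  0.5,  1.6,  0. ,  1.1, -0.1]), 'qvel': array([ 0.,  0., -0., -0.,  0., -0.]), 'tau': array([ -0. , -61.3, -25.8,   0.1,   0. ,  -0. ]), 'eef_pos': array([ 204.1, -590.4,  184.6]), 'tcp_rot': array([-3.1, -0. ,  0.3]), 'ft_force': array([-0.6, -0.1,  0.2]), 'moment': array([ 0. ,  0. , -0.1]), 'opening': 0.9962409008653115}
scene 45.077494983605156 -0.15368416788464503 [1697.7 -340.8 1318.8]
layup [458.6 192.1  -1.1] 0.68 [327.4 219.7]
layup [610.8 201.3 209.9] 0.45 [349.8 204.1]
layup [463.4 193.6  66.5] 0.21 [329.2 207.2]
half_block [463.6 109.6  69.7] 0.63 [307.3 211.3]
seat_middle [461.9 190.2  68.7] 0.88 [328.2 206.7]
seat_top [462.6 144.  103.7] 0.67 [316.6 202.2]
lamp_pivot [612.3 198.5 214. ] 0.79 [349.3 203.6]
lamp_bar [520.5 183.9 208.2] 0.91 [334.7 188. ]
block_a_mid [404.5 -28.5  18.3] 0.87 [266.2 218.6]
block_a_mid [ 498.4 -235.1   80.5] 0.76 [214.2 236.7]
block_a_mid [ 347.2 -255.1   17.9] 0.71 [202.7 221.1]
block_a_mid [ 297.3 -414.4   18.2] 0.68 [158.1 221. ]
offcut_mid [ 477.8 -159.    71.5] 0.71 [234.9 229.6]
rest [ 531.2 -235.
[... 404 characters left out ...]
7 239.9]
half_block [466.1 118.8  69.8] 0.69 [282.9 254.8]
seat_middle [457.5 193.2  72.2] 0.61 [280.9 272.7]
seat_top [466.3 143.7 100.4] 0.98 [281.4 254.9]
lamp_pivot [610.4 198.8 206.9] 0.96 [231.9 239.6]
lamp_bar [523.7 180.9 211.2] 0.67 [260.8 238.8]
block_a_mid [400.7 -28.2  12.1] 0.82 [309.  235.8]
block_a_mid [ 504.  -235.4   82.2] 0.81 [291.9 177.8]
block_a_mid [ 346.3 -252.5   15.5] 0.71 [333.  193.3]
block_a_mid [ 299.  -414.2   12.2] 0.58 [350.4 167.4]
offcut_mid [ 509.1 -466.4   -0.2] 0.62 [300.8 154.1]
glue [714.5   1.3  -6.7] 0.56 [222.  231.5]
glue [612.4 200.3 210.4] 0.41 [231.1 239.1]
cup [381.7 436.5   1.4] 0.57 [289.2 356.4]
brush [ 513.9 -469.1   -0.9] 0.56 [299.7 153.6]
```

Run:
```python
import cv2,numpy as np
for n,(x0,y0,x1,y1) in {'scene':(90,150,450,330),'side':(170,120,400,400)}.items():
    a=cv2.imread(f'pics/{n}0.png')[y0:y1,x0:x1]
    k=min(800/a.shape[1],600/a.shape[0]); cv2.imwrite(f'pics/{n}0c.png',cv2.resize(a,None,fx=k,fy=k,interpolation=cv2.INTER_CUBIC))
```

```text
(no output)
```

View pics/scene0c.png

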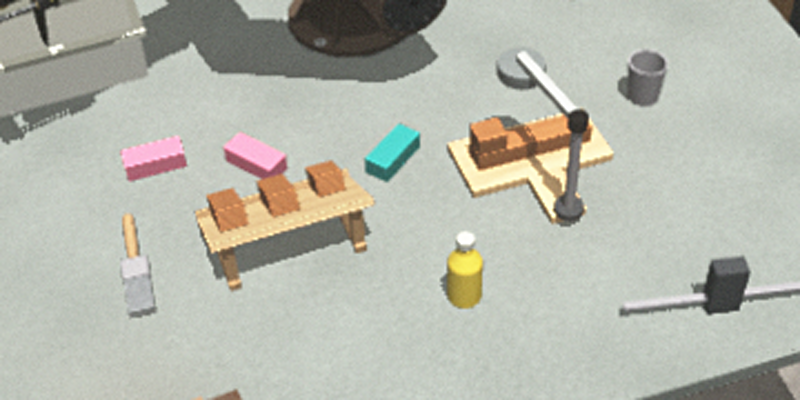

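View pics/side0c.png

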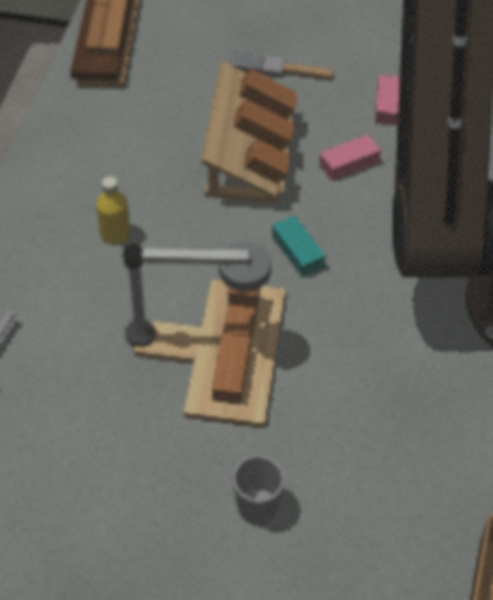

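The scene crop shows three brown pieces on the rest at full-picture pixels of about (193,244), (215,237) and (237,230). Pink (159,221) and (205,220) and turquoise (266,218) look-alikes lie on the bench. The piece nearest the wall, at y≈-159, looks shorter, so it should be the offcut. That makes the blocks the pieces at y≈-235 and y≈-315. The lamp head is over the wall, with q about -0.1. I'll go over the rest for a close look.

```bash
cat >> h.py <<'E'
def tool(): 
    s=env.state(); return np.array(s['eef_pos']),R.from_euler('xyz',s['tcp_rot'])
def plan(tp,tr,n=None,start=None):
    p,r=start or tool(); tr=tr if isinstance(tr,R) else R.from_euler('xyz',tr); tp=np.array(tp,float)
    dr=(r.inv()*tr).as_rotvec()
    m=max(np.linalg.norm(tp-p)/28,np.linalg.norm(dr)/.078); n=n or int(np.ceil(m))
    print('n',n,'t',env.state()['t'])
    for i in range(n):
        ri=r*R.from_rotvec(dr*i/n); d=ri.inv().apply((tp-p)/n)/30
        print([[round(float(x),2) for x in d],[round(float(x),2) for x in dr/n/.08]])
E
python3 - <<'E'
from h import *
plan([440,-240,330],[3.1416,0,0.0])
E
```

```text
n 16 t 1.3
[[0.7, -0.53, -0.3], [0.0, 0.0, 0.26]]
[[0.69, -0.54, -0.3], [0.0, 0.0, 0.26]]
[[0.68, -0.56, -0.3], [0.0, 0.0, 0.26]]
[[0.67, -0.57, -0.3], [0.0, 0.0, 0.26]]
[[0.66, -0.59, -0.3], [0.0, 0.0, 0.26]]
[[0.64, -0.6, -0.3], [0.0, 0.0, 0.26]]
[[0.63, -0.61, -0.3], [0.0, 0.0, 0.26]]
[[0.62, -0.63, -0.3], [0.0, 0.0, 0.26]]
[[0.61, -0.64, -0.3], [0.0, 0.0, 0.26]]
[[0.59, -0.65, -0.3], [0.0, 0.0, 0.26]]
[[0.58, -0.66, -0.3], [0.0, 0.0, 0.26]]
[[0.56, -0.68, -0.3], [0.0, 0.0, 0.26]]
[[0.55, -0.69, -0.3], [0.0, 0.0, 0.26]]
[[0.54, -0.7, -0.3], [0.0, 0.0, 0.26]]
[[0.52, -0.71, -0.3], [0.0, 0.0, 0.26]]
[[0.51, -0.72, -0.3], [0.0, 0.0, 0.26]]
```

Emit:
{"fn": "drive_tool", "kwargs": {"increments": [[[0.7, -0.53, -0.5], [0, 0, 0.26]], [[0.69, -0.54, -0.5], [0, 0, 0.26]], [[0.68, -0.56, -0.5], [0, 0, 0.26]], [[0.67, -0.57, -0.5], [0, 0, 0.26]], [[0.66, -0.59, -0.5], [0, 0, 0.26]]], "jaw": -1}}

```text
t: 1.72
eef_pos: [278.4, -480.1, 260.8]
tcp_rot: [3.142, -0.0, 0.228]
ft_force: [-0.2, -0.1, -0.6]
opening: 0.704
```

Emit:
{"fn": "drive_tool", "kwargs": {"increments": [[[0.64, -0.6, -0.3], [0, 0, 0.26]], [[0.63, -0.61, -0.3], [0, 0, 0.26]], [[0.62, -0.63, -0.3], [0, 0, 0.26]], [[0.61, -0.64, -0.3], [0, 0, 0.26]], [[0.59, -0.65, -0.3], [0, 0, 0.26]]]}}

```text
t: 2.13
eef_pos: [352.1, -370.4, 305.7]
tcp_rot: [3.141, -0.0, 0.124]
ft_force: [-0.3, 0.4, 0.1]
opening: 0.357
```

Emit:
{"fn": "drive_tool", "kwargs": {"increments": [[[0.58, -0.66, -0.1], [0, 0, 0.26]], [[0.56, -0.68, -0.1], [0, 0, 0.26]], [[0.55, -0.69, -0.1], [0, 0, 0.26]], [[0.54, -0.7, -0.1], [0, 0, 0.26]], [[0.52, -0.71, -0.1], [0, 0, 0.26]]]}}

```text
t: 2.55
eef_pos: [425.8, -260.7, 320.5]
tcp_rot: [3.141, -0.0, 0.02]
ft_force: [0.1, -0.3, 0.6]
opening: 0.025
```

Run:
```python
from h import *
np.set_printoptions(precision=3,suppress=True)
p=snap('wrist','w1'); np.save('w1.npy',p,allow_pickle=True)
print(tool()[0],env.state()['tcp_rot'],-p['world_to_cam'][:3,:3].T@p['world_to_cam'][:3,3],p['world_to_cam'])
for t in ['block_a_mid','offcut_mid','rest']:
    for r in env.tip_of(t,p)[:4]: print(t,np.array(r['point']),round(r['score'],2),proj(p,r['point']))
```

```text
[ 427.52  -258.021  321.079] [-3.141 -0.002  0.019] [ 500.155 -259.543  519.662] [[   0.019   -1.       0.001 -269.377]
 [  -0.964   -0.018    0.266  339.493]
 [  -0.266   -0.006   -0.964  632.255]
 [   0.       0.       0.       1.   ]]
block_a_mid [404.6 -24.3  17.1] 0.96 [140.301 178.795]
block_a_mid [ 297.2 -413.9   16.1] 0.82 [355.047 239.18 ]
block_a_mid [ 498.6 -237.1   78.8] 0.64 [259.135 125.649]
offcut_mid [ 481.5 -158.7   70.6] 0.9 [207.547 136.439]
rest [ 533.4 -234.    -1.3] 0.8 [259.824 104.498]
```

View pics/w1.png

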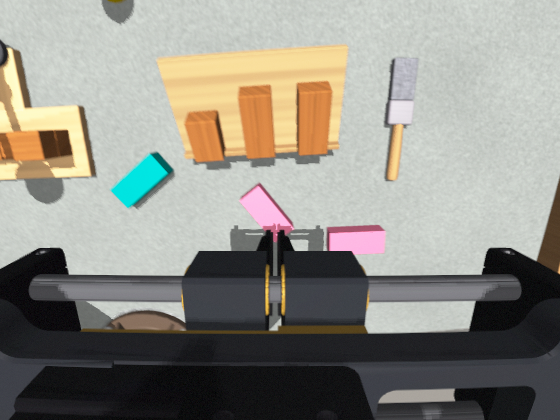

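The wrist picture shows the offcut at (206,136), clearly shorter. The two full blocks are at (257,123) and (314,119). The pink (266,210), (355,240) and turquoise (140,180) look-alikes are off the rest. Next I'll measure the corners on a close crop.

Run:
```python
import cv2
a=cv2.imread('pics/w1.png')[40:170,155:355]
cv2.imwrite('pics/w1c.png',cv2.resize(a,None,fx=4,fy=4,interpolation=cv2.INTER_CUBIC))
```

```text
(no output)
```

View pics/w1c.png

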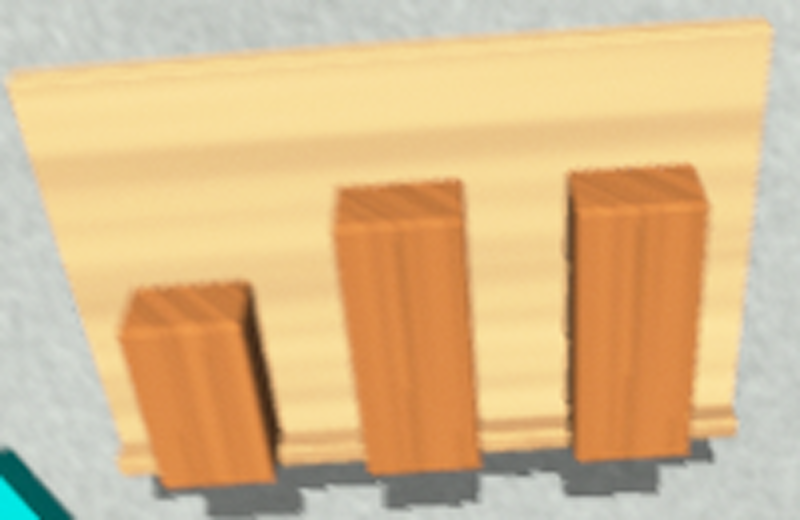

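Run:
```python
from h import *
from scipy.optimize import least_squares
np.set_printoptions(precision=2,suppress=True)
p=np.load('w1.npy',allow_pickle=True).item()
c30,s30=np.cos(np.pi/6),.5
obs=[];pts=[]
D={80:(68,[(122,332),(242,325),(274,482),(165,487)]),0:(100,[(336,225),(467,217),(480,468),(370,474)]),-80:(100,[(578,212),(707,205),(690,455),(578,461)])}
for y,(L,cs) in D.items():
    for (s,dy),uv in zip([(L,22),(L,-22),(0,-22),(0,22)],cs):
        obs.append(np.array(uv)/4+[155,40]-[0.375,0.375]); pts.append([-65+s*c30-34*s30,y+dy,40+s*s30+34*c30])
pts=np.array(pts);obs=np.array(obs)
def W(q,P): return R.from_euler('z',q[2]).apply(P)+[q[0],q[1],0]
f=lambda q:np.ravel([proj(p,X)-o for X,o in zip(W(q,pts),obs)])
r=least_squares(f,[531,-235,0.05]); print(r.x, r.fun.reshape(-1,2))
q=r.x
# free z too
f2=lambda q:np.ravel([proj(p,X+[0,0,q[3]])-o for X,o in zip(W(q,pts),obs)])
print('freez',least_squares(f2,[531,-235,0.05,0]).x)
for y in (0,-80):
    print(W(q,np.array([[-65+50*c30-17*s30,y,40+50*s30+17*c30]])))
```

```text
[ 532.59 -233.42    0.08] [[-1.41 -0.19]
 [ 0.01 -0.61]
 [ 0.6  -0.15]
 [-0.3   0.41]
 [-0.83  0.43]
 [ 0.1   0.2 ]
 [ 0.75  0.12]
 [-0.21  0.38]
 [-0.01 -0.29]
 [ 1.56 -0.57]
 [ 0.15  0.24]
 [-0.41  0.45]]
freez [ 532.6  -233.25    0.08   -3.65]
[[ 502.48 -235.83   79.72]]
[[ 508.85 -315.57   79.72]]
```

The rest fit is good to about 1 px: rest at (532.6,-233.4), yaw 0.08. Next I'll look at the wall and lamp.

Emit:
{"fn": "drive_tool", "kwargs": {"increments": [[[0.05, -0.97, 0], [0, 0, 0]], [[0.05, -0.97, 0], [0, 0, 0]], [[0.05, -0.97, 0], [0, 0, 0]], [[0.05, -0.97, 0], [0, 0, 0]], [[0.05, -0.97, 0], [0, 0, 0]]]}}

```text
t: 3.17
eef_pos: [429.2, -116.1, 320.0]
tcp_rot: [3.141, 0.0, 0.019]
ft_force: [1.0, 0.2, 0.7]
opening: 0.006
```

Emit:
{"fn": "drive_tool", "kwargs": {"increments": [[[0.05, -0.97, 0], [0, 0, 0]], [[0.05, -0.97, 0], [0, 0, 0]], [[0.05, -0.97, 0], [0, 0, 0]], [[0.05, -0.97, 0], [0, 0, 0]], [[0.05, -0.6, 0], [0, 0, 0]]]}}

```text
t: 3.58
eef_pos: [434.1, 19.3, 320.1]
tcp_rot: [-3.142, -0.0, 0.021]
ft_force: [0.2, -0.6, -0.6]
opening: 0.001
```

Run:
```python
from h import *
np.set_printoptions(precision=3,suppress=True)
p=snap('wrist','w2'); np.save('w2.npy',p,allow_pickle=True)
print(tool()[0],env.state()['tcp_rot'])
for t in ['lamp_pivot','lamp_bar','half_block','seat_middle','seat_top','layup']:
    for r in env.tip_of(t,p)[:2]: print(t,np.array(r['point']),round(r['score'],2),proj(p,r['point']))
a=p['pixels'][0:240,60:380]; cv2.imwrite('pics/w2c.png',cv2.resize(a,None,fx=2.5,fy=2.5,interpolation=cv2.INTER_CUBIC))
```

```text
[434.257  20.783 320.13 ] [-3.141 -0.     0.021]
lamp_pivot [610.  203.  210.5] 0.75 [86.825 13.944]
lamp_pivot [378.6 433.1   2.4] 0.56 [ 52.594 193.932]
lamp_bar [522.3 185.2 211.4] 0.81 [113.834 108.591]
half_block [465.3 113.4  68.3] 0.71 [213.671 152.662]
seat_middle [463.1 196.9  73.1] 0.62 [158.758 153.55 ]
seat_middle [376.5 432.5   0.5] 0.62 [ 53.827 194.792]
seat_top [464.3 141.2 102. ] 0.64 [189.552 155.248]
layup [463.7 195.7  -0.6] 0.64 [175.328 149.199]
```

View pics/w2.png

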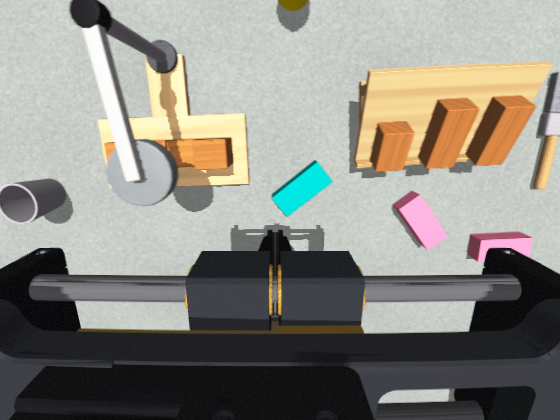

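Wrist picture: lamp pivot at (90,13), bar running down to the head at (140,172) over the wall, and the half block hidden under or beside the head. I'll plan the push with shut fingers at 80 mm from the pivot.

```bash
cat > lamp.py <<'E'
from h import *
piv=np.array([611,200.5]);psi=.065
def wp(q,off,r=80):
    a=np.pi-q+psi; return piv+r*np.array([np.cos(a),np.sin(a)])-off*np.array([np.sin(a),-np.cos(a)])
E
python3 - <<'E'
from lamp import *
print('approach',wp(-.12,50)); 
prev=wp(-.12,50)
yaw=.02
Rt=R.from_euler('xyz',[np.pi,0,yaw])
path=[wp(-.12,35)]+[wp(q,20) for q in np.arange(-.0,1.561,.13)]
for w in path:
    d=Rt.inv().apply([*(w-prev),0])/30; print(w.round(1),d[:2].round(2)); prev=w
plan([*wp(-.12,50),320],[np.pi,0,yaw])
E
```

```text
approach [541.56242663 136.63746479]
[538.8 151.4] [-0.08 -0.49]
[532.5 175.3] [-0.2 -0.8]
[529.9 185.7] [-0.08 -0.35]
[528.6 196.4] [-0.03 -0.36]
[528.8 207.1] [ 0.01 -0.36]
[530.3 217.7] [ 0.06 -0.35]
[533.3 228. ] [ 0.1  -0.34]
[537.5 237.8] [ 0.15 -0.33]
[542.9 247.1] [ 0.19 -0.3 ]
[549.6 255.5] [ 0.23 -0.28]
[557.2 263. ] [ 0.26 -0.24]
[565.8 269.4] [ 0.29 -0.21]
[575.1 274.7] [ 0.31 -0.17]
[585.  278.8] [ 0.33 -0.13]
n 6 t 3.9333
[[0.61, -0.65, -0.0], [0.0, 0.0, -0.0]]
[[0.61, -0.65, 0.0], [0.0, 0.0, -0.0]]
[[0.61, -0.65, 0.0], [0.0, 0.0, -0.0]]
[[0.61, -0.65, 0.0], [0.0, 0.0, -0.0]]
[[0.61, -0.65, 0.0], [0.0, 0.0, -0.0]]
[[0.61, -0.65, 0.0], [0.0, 0.0, -0.0]]
```

Emit:
{"fn": "drive_tool", "kwargs": {"increments": [[[0.73, -0.78, 0], [0, 0, 0]], [[0.73, -0.78, 0], [0, 0, 0]], [[0.73, -0.78, 0.3], [0, 0, 0]], [[0.73, -0.78, 0.6], [0, 0, 0]], [[0.73, -0.78, 0.8], [0, 0, 0]]]}}

```text
t: 4.35
eef_pos: [543.3, 137.7, 269.6]
tcp_rot: [-3.141, -0.003, 0.019]
ft_force: [0.4, -0.2, -0.0]
opening: 0.004
```

Emit:
{"fn": "drive_tool", "kwargs": {"increments": [[[0, 0, 0.9], [0, 0, 0]], [[0, 0, 0.9], [0, 0, 0]], [[0, 0, 0.63], [0, 0, 0]], [[0, 0, 0], [0, 0, 0]]]}}

```text
t: 4.68
eef_pos: [540.1, 136.3, 192.4]
tcp_rot: [3.141, 0.006, 0.02]
ft_force: [0.0, -0.4, 0.2]
opening: 0.004
```

Run:
```python
from h import *
p=snap('wrist','w3'); print(tool()[0])
```

```text
[541.0449279  136.44704452 194.82695652]
```

View pics/w3.png

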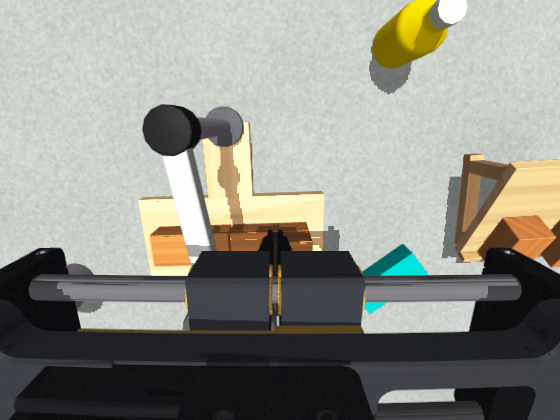

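The picture shows the bar from the pivot at (172,130) to (200,250). The finger at (275,240) is on its right, so it's clear to push.

Emit:
{"fn": "drive_tool", "kwargs": {"increments": [[[-0.08, -0.49, 0], [0, 0, 0]], [[-0.1, -0.4, 0], [0, 0, 0]], [[-0.1, -0.4, 0], [0, 0, 0]], [[-0.08, -0.35, 0], [0, 0, 0]], [[-0.03, -0.36, 0], [0, 0, 0]]]}}

```text
t: 5.15
eef_pos: [528.3, 198.2, 197.0]
tcp_rot: [-3.141, -0.001, 0.021]
ft_force: [1.3, 0.3, 0.1]
opening: 0.009
```

Emit:
{"fn": "drive_tool", "kwargs": {"increments": [[[0.01, -0.36, 0], [0, 0, 0]], [[0.06, -0.35, 0], [0, 0, 0]], [[0.1, -0.34, 0], [0, 0, 0]], [[0.15, -0.33, 0], [0, 0, 0]], [[0.19, -0.3, 0], [0, 0, 0]]]}}

```text
t: 5.57
eef_pos: [543.2, 249.1, 196.2]
tcp_rot: [3.142, -0.0, 0.021]
ft_force: [0.1, 0.0, 0.1]
opening: 0.002
```

Emit:
{"fn": "drive_tool", "kwargs": {"increments": [[[0.23, -0.28, 0], [0, 0, 0]], [[0.26, -0.24, 0], [0, 0, 0]], [[0.29, -0.21, 0], [0, 0, 0]], [[0.31, -0.17, 0], [0, 0, 0]], [[0.33, -0.13, 0], [0, 0, 0]]]}}

```text
t: 5.98
eef_pos: [585.6, 280.5, 195.9]
tcp_rot: [3.141, 0.0, 0.021]
ft_force: [-0.3, -0.0, -0.5]
opening: 0.004
```

Run:
```python
from h import *
p=snap('wrist','w4'); p2=snap('side','s4'); print(tool()[0],env.state()['ft_force'])
for t in ['lamp_pivot','lamp_bar']:
    for q in (p,p2):
        for r in env.tip_of(t,q)[:1]: print(t,np.array(r['point']).round(1),round(r['score'],2))
a=p2['pixels'][200:330,190:340]; cv2.imwrite('pics/s4c.png',cv2.resize(a,None,fx=4,fy=4))
```

```text
[586.0298723  280.30871981 195.58639756] [-1.10265586 -0.10336538 -0.44621053]
lamp_pivot [608.2 198.6 209. ] 0.58
lamp_pivot [522.8 180.6 210. ] 0.67
lamp_bar [520.5 184.7 209.6] 0.59
lamp_bar [521.  181.4 209.4] 0.96
```

View pics/s4c.png

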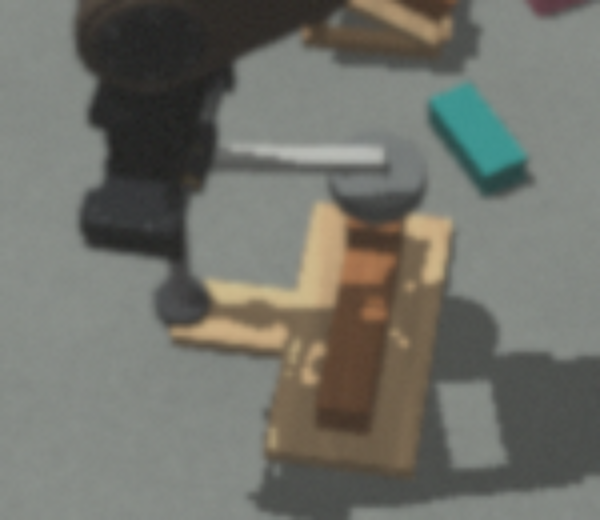

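View pics/w4.png

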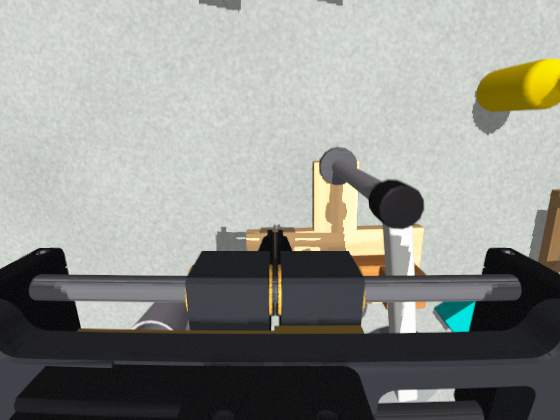

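The lamp hasn't moved: the bar is still at its first angle and the finger is now on its far side with no force felt. I'll work out the real heights before trying again.

Run:
```python
from h import *
p=snap('wrist','w5'); s=snap('scene','sc5'); d=snap('side','s5'); P,_=tool()
for q in (p,s,d): print('TCP',proj(q,P).round(1),'piv',proj(q,[611,200,210]).round(1),'bar',proj(q,[521,184,210]).round(1), 'end',proj(q,[447,171,210]).round(1))
p2=np.load('w2.npy',allow_pickle=True).item()
# triangulate
def tri(l):
    A=np.zeros((3,3));b=np.zeros(3)
    for q,uv in l:
        o,v=ray(q,uv);v/=np.linalg.norm(v);M=np.eye(3)-np.outer(v,v);A+=M;b+=M@o
    return np.linalg.solve(A,b)
print('pivot',tri([(p2,(89,13)),(p,(397,205))]), 'side',tri([(p2,(89,13)),(d,(231.5,239.5))]),tri([(p,(397,205)),(d,(231.5,239.5))]))
a=s['pixels'][150:260,270:420]; cv2.imwrite('pics/sc5c.png',cv2.resize(a,None,fx=5,fy=5))
```

```text
TCP [274.1 230.4] piv [394.5 202.1] bar [399.3 317.9] end [401.5 393.3]
TCP [368.3 197.1] piv [349.5 204.2] bar [334.8 187.7] end [323.6 175. ]
TCP [233.4 263.8] piv [231.6 239.2] bar [261.4 240. ] end [286.  240.6]
pivot [609.91353252 199.32898155 212.99392431] side [610.94487789 201.08122429 209.92182464] [610.16333784 199.83687028 210.60448131]
```

View pics/sc5c.png

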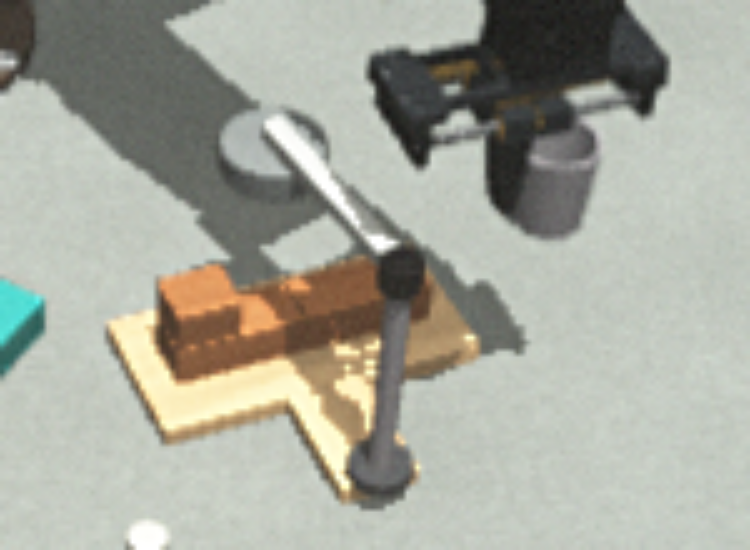

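Run:
```python
import cv2,numpy as np
s=cv2.imread('pics/sc5.png')[155:205,330:410]; d=cv2.imread('pics/s5.png')[210:280,190:280]
s=cv2.resize(s,(800,500),interpolation=cv2.INTER_CUBIC); d=cv2.resize(d,(720,560),interpolation=cv2.INTER_CUBIC)
f=lambda a:(255*(a/255.)**.5).astype(np.uint8)
cv2.circle(s,(383,421),4,(0,0,255),1); cv2.circle(d,(347,430),4,(0,0,255),1)
cv2.imwrite('pics/sc5z.png',f(s)); cv2.imwrite('pics/s5z.png',f(d))
```

```text
(no output)
```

View pics/sc5z.png

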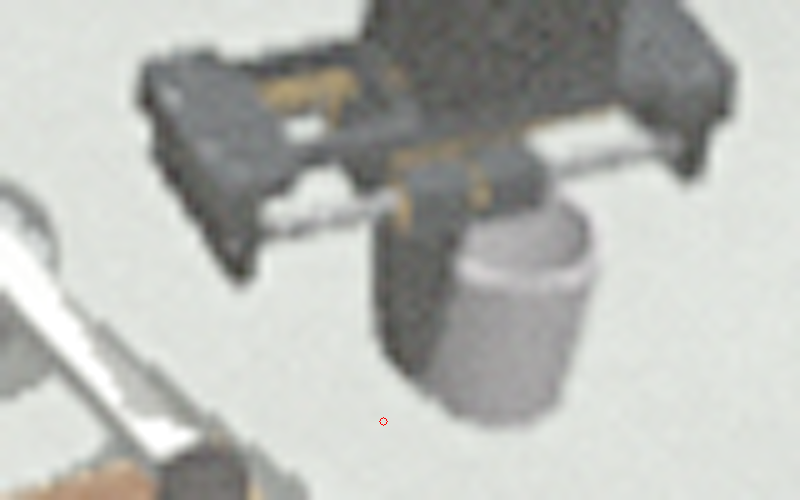

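View pics/s5z.png

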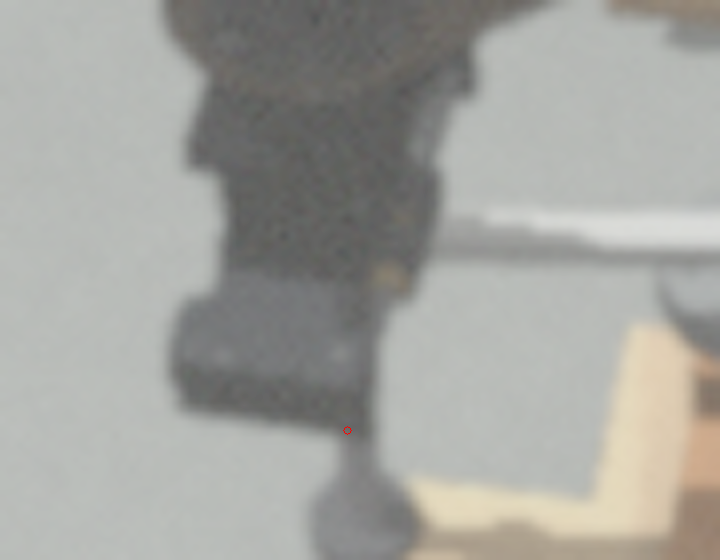

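Run:
```python
from h import *
a=cv2.imread('pics/w5.png')[205:275,230:330]; a=(255*(a/255.)**.5).astype(np.uint8)
cv2.imwrite('pics/w5z.png',cv2.resize(a,None,fx=8,fy=8,interpolation=cv2.INTER_CUBIC))
s=env.read_camera('scene'); P,_=tool(); 
for dz in (0,20,40,60,80): print(dz,(proj(s,P+[0,0,dz])-[330,155])*10, (proj(s,P+[10,0,dz])-[330,155])*10,(proj(s,P+[0,12,dz])-[330,155])*10)
print('cup',[((proj(s,np.array([383+35*np.cos(t),438+35*np.sin(t),z]))-[330,155])*10).round() for t in (0,1.57,3.14,4.71) for z in (0,80)])
print(env.state())
```

```text
0 [382.87883428 421.53075998] [395.07089789 440.84472501] [415.85203791 414.38153954]
20 [389.2661586  376.41391757] [401.59279694 395.69939275] [422.49028533 369.29024083]
40 [395.73601294 330.56077178] [408.1996436  349.81283274] [429.21397925 323.46525468]
60 [402.28932443 283.95686527] [414.89241306 303.17036373] [436.02406689 276.89224903]
80 [408.92699289 236.58752193] [421.67205354 255.75707681] [442.92146641 229.55667892]
cup [array([529., 443.]), array([555., 286.]), array([572., 368.]), array([599., 212.]), array([455., 330.]), array([478., 174.]), array([410., 403.]), array([433., 246.])]
{'t': 6.4833, 'joints': array([ 3.44356588e-01,  5.14091719e-01,  1.48489375e+00, -1.09748198e-04,
        1.14238717e+00,  1.89446546e+00]), 'qvel': array([-0.00041587,  0.00115345, -0.00040069, -0.00057672,  0.00210897,
        0.00121149]), 'tau': array([ 2.27061282e-03, -6.36195445e+01, -2.67703915e+01,  6.69764093e-03,
       -8.98689847e-02,  7.33606921e-04]), 'eef_pos': array([584.53929391, 279.62092802, 196.41807332]), 'tcp_rot': array([ 3.14156797e+00, -2.40344549e-04,  2.07330398e-02]), 'ft_force': array([-0.30353587,  0.58520703,  0.97895306]), 'moment': array([ 0.01125672,  0.01470772, -0.04318002]), 'opening': 0.00649738537707631}
```

View pics/w5z.png

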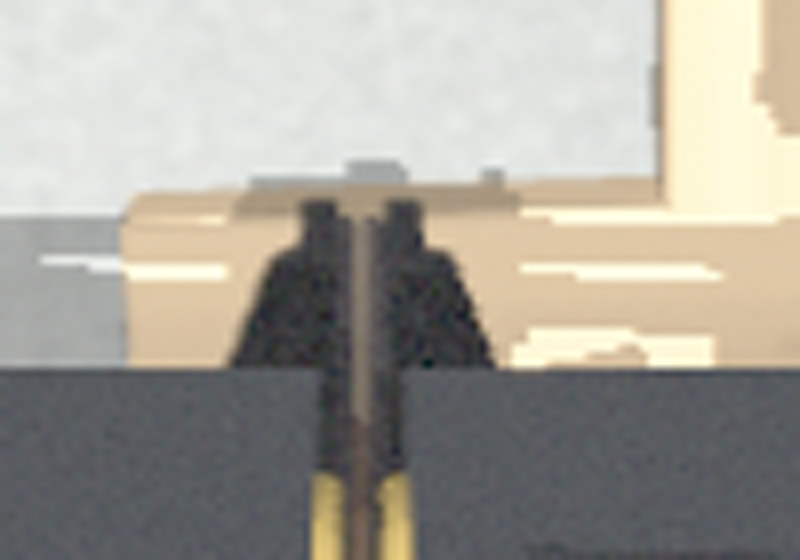

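The measurements all agree on the bar height, yet nothing was touched. The fingertips are thin and may have passed over the bar. I'll go back over it and push again about 20 mm lower, watching the force and the picture.

Emit:
{"fn": "drive_tool", "kwargs": {"increments": [[[0, 0, -1], [0, 0, 0]], [[0, 0, -1], [0, 0, 0]], [[-0.1, 0.3, -0.6], [0, 0, 0]], [[-0.29, 0.95, 0], [0, 0, 0]], [[-0.29, 0.95, 0], [0, 0, 0]]]}}

```text
t: 6.9
eef_pos: [565.5, 213.2, 275.3]
tcp_rot: [-3.141, -0.002, 0.022]
ft_force: [-0.1, -1.1, -0.4]
opening: 0.004
```

Emit:
{"fn": "drive_tool", "kwargs": {"increments": [[[-0.29, 0.95, 0], [0, 0, 0]], [[-0.29, 0.95, 0], [0, 0, 0]], [[-0.2, 0.7, 0.3], [0, 0, 0]], [[0, 0, 0.9], [0, 0, 0]], [[0, 0, 0.9], [0, 0, 0]]]}}

```text
t: 7.32
eef_pos: [544.1, 133.6, 211.9]
tcp_rot: [-3.141, -0.004, 0.019]
ft_force: [0.9, -0.7, 0.2]
opening: 0.007
```

Emit:
{"fn": "drive_tool", "kwargs": {"increments": [[[0, 0, 0.9], [0, 0, 0]], [[0, 0, 0.3], [0, 0, 0]], [[0, 0, 0], [0, 0, 0]]]}}

```text
t: 7.57
eef_pos: [543.0, 134.7, 173.6]
tcp_rot: [3.141, 0.004, 0.021]
ft_force: [1.0, 0.5, -0.6]
opening: 0.002
```

Run:
```python
from h import *
p=snap('wrist','w6'); s=snap('scene','sc6'); P=tool()[0]; print(P)
print(proj(s,P),proj(s,P+[0,0,40]))
a=s['pixels'][140:220,270:380]; a=(255*(a/255.)**.6).astype(np.uint8); cv2.imwrite('pics/sc6c.png',cv2.resize(a,None,fx=7,fy=7,interpolation=cv2.INTER_CUBIC))
```

```text
[544.41867194 134.97953904 176.24508811]
[323.01973767 202.58271048] [323.56399037 193.6088679 ]
```

View pics/sc6c.png

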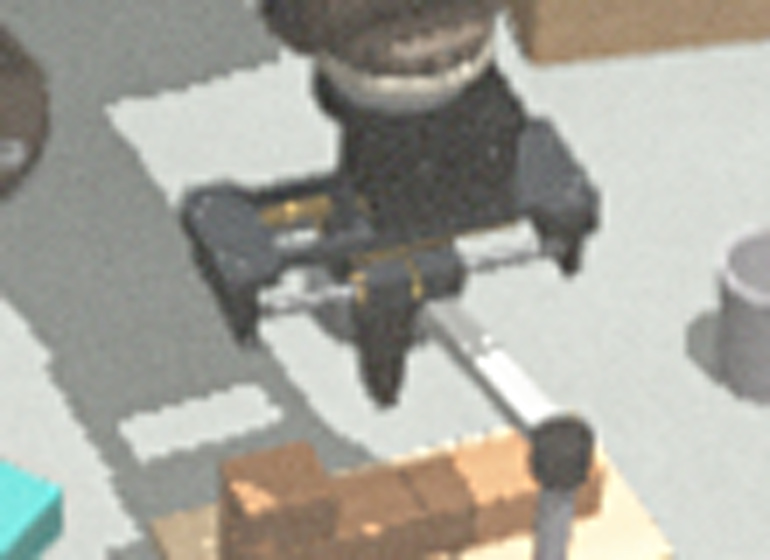

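Run:
```python
from h import *
p=env.read_camera('wrist'); s=env.read_camera('scene'); P,r=tool()
for dz in (0,10,20,30):
  for dx in (-10,0,10): print(dz,dx,((proj(p,P+r.apply([dx,0,-dz]))-[230,205])*8).round(), ((proj(s,P+r.apply([dx,0,-dz]))-[270,140])*7).round())
a=p['pixels'][205:275,230:330]; a=(255*(a/255.)**.5).astype(np.uint8)
cv2.imwrite('pics/w6z.png',cv2.resize(a,None,fx=8,fy=8,interpolation=cv2.INTER_CUBIC))
```

```text
0 -10 [352. 304.] [364. 424.]
0 0 [352. 203.] [372. 438.]
0 10 [352.  98.] [379. 451.]
10 -10 [352. 349.] [365. 409.]
10 0 [352. 243.] [372. 422.]
10 10 [352. 134.] [380. 435.]
20 -10 [352. 398.] [366. 393.]
20 0 [352. 288.] [373. 406.]
20 10 [352. 174.] [381. 420.]
30 -10 [352. 453.] [367. 377.]
30 0 [352. 337.] [374. 390.]
30 10 [351. 218.] [382. 404.]
```

View pics/w6z.png

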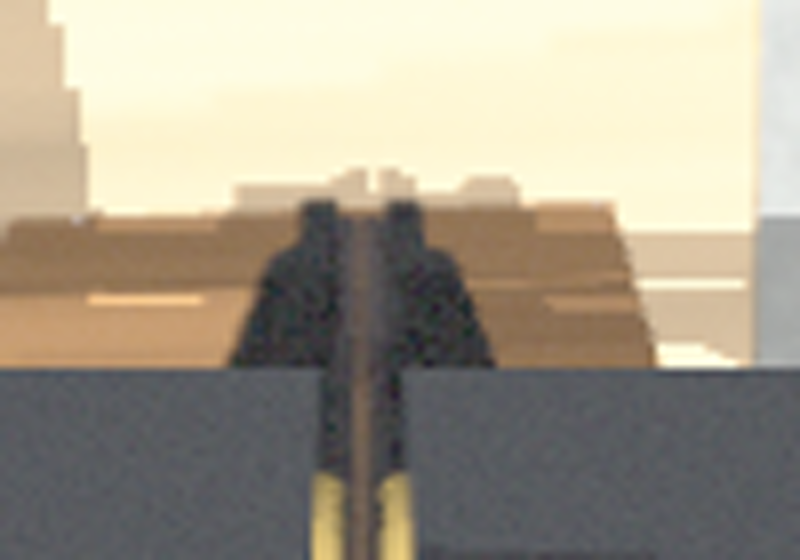

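Both views put the visible fingertips about 25 mm short of the reported TCP: in the scene they end at (325,197), not (323,203). That explains passing just over the bar. I'll push with the TCP 15 mm lower still, then check the offset by touch later.

Emit:
{"fn": "drive_tool", "kwargs": {"increments": [[[-0.1, -0.3, 0.5], [0, 0, 0]], [[-0.1, -0.4, 0], [0, 0, 0]], [[-0.1, -0.4, 0], [0, 0, 0]], [[-0.1, -0.3, 0], [0, 0, 0]], [[-0.05, -0.3, 0], [0, 0, 0]]]}}

```text
t: 8.18
eef_pos: [529.5, 186.6, 161.2]
tcp_rot: [3.141, -0.002, 0.022]
ft_force: [2.7, -3.7, 0.3]
opening: 0.009
```

Run:
```python
from h import *
p=snap('wrist','w7'); P=tool()[0]; print(P,env.state()['ft_force'])
```

```text
[529.16914945 187.8681267  161.09998272] [-0.65081722  0.74356056  0.59953035]
```

View pics/w7.png

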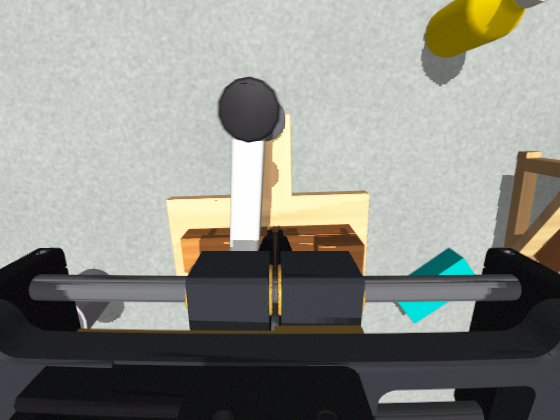

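The picture shows the bar at x≈247 touching the finger, and it has swung with a 4 N push. I'll carry on round the arc.

Emit:
{"fn": "drive_tool", "kwargs": {"increments": [[[-0.02, -0.36, 0], [0, 0, 0]], [[0.01, -0.36, 0], [0, 0, 0]], [[0.06, -0.35, 0], [0, 0, 0]], [[0.1, -0.34, 0], [0, 0, 0]], [[0.15, -0.33, 0], [0, 0, 0]]]}}

```text
t: 8.65
eef_pos: [537.2, 238.9, 160.2]
tcp_rot: [3.141, 0.001, 0.021]
ft_force: [0.9, -4.0, 1.0]
opening: 0.003
```

Emit:
{"fn": "drive_tool", "kwargs": {"increments": [[[0.19, -0.3, 0], [0, 0, 0]], [[0.23, -0.28, 0], [0, 0, 0]], [[0.26, -0.24, 0], [0, 0, 0]], [[0.29, -0.21, 0], [0, 0, 0]], [[0.31, -0.17, 0], [0, 0, 0]]]}}

```text
t: 9.07
eef_pos: [575.3, 275.7, 159.9]
tcp_rot: [3.142, 0.001, 0.021]
ft_force: [-2.1, -2.0, -0.1]
opening: 0.002
```

Emit:
{"fn": "drive_tool", "kwargs": {"increments": [[[0.33, -0.13, 0], [0, 0, 0]], [[0.15, 0, 0], [0, 0, 0]], [[0, 0, 0], [0, 0, 0]]]}}

```text
t: 9.32
eef_pos: [590.1, 279.6, 159.7]
tcp_rot: [-3.141, -0.0, 0.021]
ft_force: [0.9, -0.7, -0.3]
opening: 0.004
```

Run:
```python
from h import *
p=snap('wrist','w8'); P=tool()[0]; print(P,env.state()['ft_force'])
p=snap('scene','sc8')
for r in env.tip_of('lamp_bar',p)[:1]: print(r)
a=p['pixels'][140:260,270:430]; cv2.imwrite('pics/sc8c.png',cv2.resize(a,None,fx=5,fy=5,interpolation=cv2.INTER_CUBIC))
```

```text
[589.56141834 279.25993196 159.82110609] [-0.13845786  0.07486652 -0.21858315]
{'point': [611.7, 292.4, 209.4], 'score': 0.6}
```

View pics/w8.png

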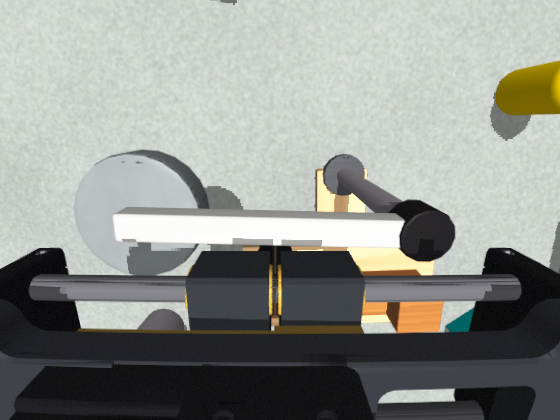

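View pics/sc8c.png

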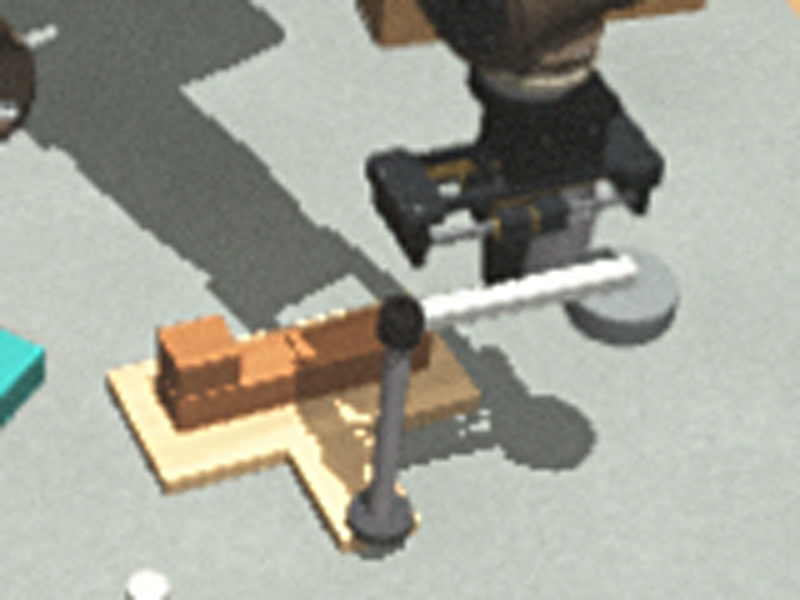

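The lamp now lies along +y at q≈1.6: in the scene the bar runs from the post to the right, with the head at (620,300) of the crop, well clear of the board. I'll back off and measure the wall.

Emit:
{"fn": "drive_tool", "kwargs": {"increments": [[[-0.9, 0, 0], [0, 0, 0]], [[-0.9, 0.2, -0.4], [0, 0, 0]], [[-0.8, 0.3, -0.6], [0, 0, 0]], [[-0.7, 0.4, -0.6], [0, 0, 0]], [[-0.7, 0.4, -0.7], [0, 0, 0]]]}}

```text
t: 9.88
eef_pos: [468.3, 236.9, 229.6]
tcp_rot: [3.141, 0.001, 0.021]
ft_force: [0.3, 0.3, 0.3]
opening: 0.003
```

Emit:
{"fn": "drive_tool", "kwargs": {"increments": [[[-0.7, 0.4, -0.7], [0, 0, 0]], [[-0.7, 0.4, -0.7], [0, 0, 0]], [[-0.7, 0.5, -0.7], [0, 0, 0]], [[0, 0, 0], [0, 0, 0]]]}}

```text
t: 10.22
eef_pos: [405.8, 195.9, 296.2]
tcp_rot: [-3.14, -0.006, 0.021]
ft_force: [0.8, -0.8, 0.4]
opening: 0.006
```

Run:
```python
from h import *
np.set_printoptions(precision=3,suppress=True)
p=snap('wrist','w9'); np.save('w9.npy',p,allow_pickle=True)
print(tool()[0],env.state()['tcp_rot'],env.state()['t'])
for t in ['half_block','seat_middle','seat_top','layup','lamp_bar']:
    for r in env.tip_of(t,p)[:1]: print(t,np.array(r['point']),round(r['score'],2),proj(p,r['point']))
```

```text
[407.091 196.586 294.58 ] [-3.14  -0.005  0.02 ] 10.2667
half_block [464.2 114.6  70.3] 0.59 [331.969 138.483]
seat_middle [458.9 194.8  72.7] 0.58 [276.025 141.112]
seat_top [462.9 138.8 101.3] 0.94 [318.216 140.   ]
layup [463.5 196.6   1.7] 0.62 [274.843 136.181]
```

View pics/w9.png

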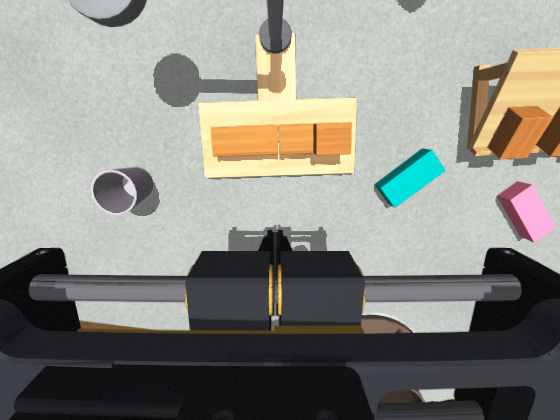

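Run:
```python
import cv2
a=cv2.imread('pics/w9.png')[90:185,195:365]
cv2.imwrite('pics/w9c.png',cv2.resize(a,None,fx=4.7,fy=4.7,interpolation=cv2.INTER_CUBIC))
```

```text
(no output)
```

View pics/w9c.png

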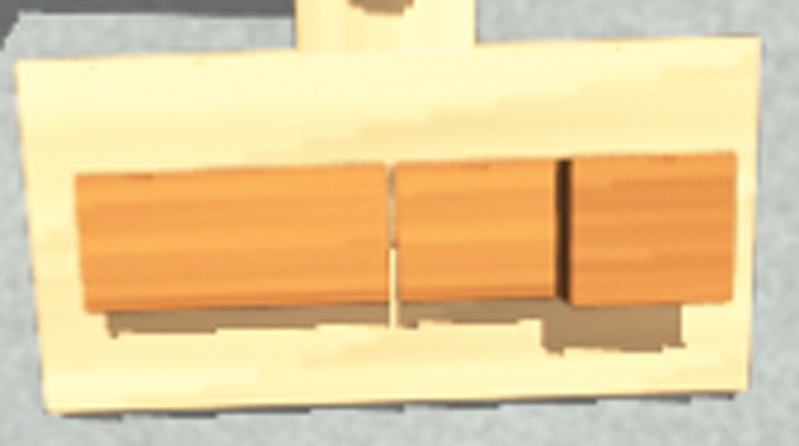

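```bash
cat > wallfit.py <<'E'
from h import *
from scipy.optimize import least_squares
np.set_printoptions(precision=2,suppress=True)
p=np.load('w9.npy',allow_pickle=True).item()
L=[((60,125,18),(18,62)),((60,-125,18),(760,38)),((-60,-125,18),(746,390)),((-60,125,18),(46,412)),
((22,101,52),(76,175)),((-22,101,52),(86,311)),((22,0,52),(392,164)),((-22,0,52),(393,306)),
((22,-52,86),(570,159)),((22,-101,86),(737,153)),((-22,-101,86),(733,301)),((-22,-52,86),(568,303))]
pts=np.array([l[0] for l in L],float); obs=np.array([np.array(l[1])/4.7+[195,90]-[.4,.4] for l in L])
def W(q,P): return R.from_euler('z',q[2]).apply(P)+[q[0],q[1],q[3] if len(q)>3 else 0]
f=lambda q:np.ravel([proj(p,X)-o for X,o in zip(W(q,pts),obs)])
r=least_squares(f,[459,191,.065]); print(r.x,r.fun.reshape(-1,2))
r4=least_squares(f,[459,191,.065,0]); print(r4.x,abs(r4.fun).max())
E
python3 wallfit.py
```

```text
[460.49 191.52   0.05] [[-1.26 -0.63]
 [ 0.58 -0.68]
 [ 0.84  0.6 ]
 [-0.33  0.49]
 [-1.07 -0.29]
 [-0.72  0.6 ]
 [-0.23 -0.27]
 [ 0.38 -0.49]
 [ 0.24 -0.55]
 [ 0.55 -0.27]
 [ 0.34  0.7 ]
 [ 0.55  1.28]]
[460.36 191.27   0.05  -5.18] 1.0245322367957783
```

The wall fit gives (460.5, 191.5) with yaw 0.05, residuals about 1 px or less, and the pivot agrees. Now a gentle touch on the first-course top (z=52) to find the true finger length.

Emit:
{"fn": "drive_tool", "kwargs": {"increments": [[[0.35, -0.33, 0.6], [0, 0, 0]], [[0.35, -0.33, 0.9], [0, 0, 0]], [[0.35, -0.33, 0.9], [0, 0, 0]], [[0.35, -0.33, 0.9], [0, 0, 0]], [[0.35, -0.3, 0.9], [0, 0, 0]]]}}

```text
t: 10.93
eef_pos: [459.8, 247.5, 163.8]
tcp_rot: [3.141, 0.001, 0.021]
ft_force: [0.8, -0.0, -0.1]
opening: 0.005
```

Emit:
{"fn": "drive_tool", "kwargs": {"increments": [[[0, 0, 0.9], [0, 0, 0]], [[0, 0, 0.9], [0, 0, 0]], [[0, 0, 0.9], [0, 0, 0]], [[0, 0, 0.3], [0, 0, 0]], [[0, 0, 0], [0, 0, 0]]]}}

```text
t: 11.35
eef_pos: [458.3, 246.5, 73.6]
tcp_rot: [3.14, 0.005, 0.021]
ft_force: [-0.2, 0.1, 1.1]
opening: 0.007
```

Emit:
{"fn": "drive_tool", "kwargs": {"increments": [[[0, 0, 0.25], [0, 0, 0]], [[0, 0, 0.2], [0, 0, 0]], [[0, 0, 0.15], [0, 0, 0]], [[0, 0, 0.1], [0, 0, 0]]]}}

```text
t: 11.68
eef_pos: [459.6, 246.9, 55.4]
tcp_rot: [-3.141, -0.001, 0.021]
ft_force: [-0.1, -0.0, 0.2]
opening: 0.003
```

Emit:
{"fn": "drive_tool", "kwargs": {"increments": [[[0, 0, 0.1], [0, 0, 0]], [[0, 0, 0.1], [0, 0, 0]]]}}

```text
t: 11.85
eef_pos: [459.6, 246.9, 49.3]
tcp_rot: [-3.141, -0.001, 0.021]
ft_force: [0.3, 0.3, -0.3]
opening: 0.001
```

Emit:
{"fn": "drive_tool", "kwargs": {"increments": [[[0, 0, 0.1], [0, 0, 0]], [[0, 0, 0.1], [0, 0, 0]]]}}

```text
t: 12.02
eef_pos: [459.5, 246.8, 43.1]
tcp_rot: [-3.142, -0.0, 0.021]
ft_force: [-0.1, -0.5, -0.3]
opening: 0.004
```

Already 9 mm below the wall top by the reading with no contact, so the offset is real. I'll continue in steps.

Emit:
{"fn": "drive_tool", "kwargs": {"increments": [[[0, 0, 0.1], [0, 0, 0]], [[0, 0, 0.1], [0, 0, 0]]]}}

```text
t: 12.18
eef_pos: [459.4, 246.8, 36.9]
tcp_rot: [3.142, -0.0, 0.021]
ft_force: [0.1, 0.4, 0.9]
opening: 0.006
```

Emit:
{"fn": "drive_tool", "kwargs": {"increments": [[[0, 0, 0.1], [0, 0, 0]]]}}

```text
t: 12.27
eef_pos: [459.4, 246.8, 33.9]
tcp_rot: [3.142, -0.0, 0.021]
ft_force: [-0.8, -0.2, 0.8]
opening: 0.004
```

Emit:
{"fn": "drive_tool", "kwargs": {"increments": [[[0, 0, 0.1], [0, 0, 0]]]}}

```text
t: 12.35
eef_pos: [459.3, 246.8, 30.9]
tcp_rot: [3.141, 0.0, 0.021]
ft_force: [0.3, 0.7, 0.4]
opening: 0.004
```

Emit:
{"fn": "drive_tool", "kwargs": {"increments": [[[0, 0, 0.07], [0, 0, 0]]]}}

```text
t: 12.43
eef_pos: [459.3, 246.8, 28.7]
tcp_rot: [3.141, 0.0, 0.021]
ft_force: [-0.0, 0.3, 0.7]
opening: 0.004
```

Emit:
{"fn": "drive_tool", "kwargs": {"increments": [[[0, 0, 0.07], [0, 0, 0]]]}}

```text
t: 12.52
eef_pos: [459.3, 246.8, 26.7]
tcp_rot: [3.141, 0.0, 0.021]
ft_force: [-0.4, -0.5, 0.5]
opening: 0.009
```

Emit:
{"fn": "drive_tool", "kwargs": {"increments": [[[0, 0, 0.07], [0, 0, 0]]]}}

```text
t: 12.6
eef_pos: [459.4, 246.8, 24.7]
tcp_rot: [3.141, 0.0, 0.021]
ft_force: [1.0, -0.9, 0.6]
opening: 0.004
```

Run:
```python
from h import *
s=snap('scene','sc10'); P=tool()[0]; print(P,env.state()['ft_force'])
a=s['pixels'][170:250,290:390]; a=(255*(a/255.)**.6).astype(np.uint8); cv2.imwrite('pics/sc10c.png',cv2.resize(a,None,fx=7,fy=7,interpolation=cv2.INTER_CUBIC))
print((proj(s,P)-[290,170])*7)
```

```text
[459.22248457 246.72953922  24.38146556] [-0.44388551  0.44220765 -0.09174938]
[361.20457637 292.6920119 ]
```

View pics/sc10c.png

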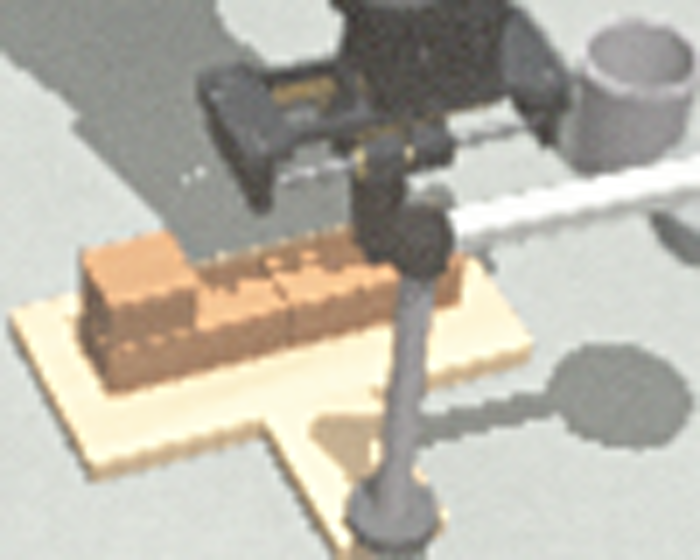

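Emit:
{"fn": "drive_tool", "kwargs": {"increments": [[[0, 0, 0.07], [0, 0, 0]]]}}

```text
t: 12.73
eef_pos: [459.5, 246.8, 22.8]
tcp_rot: [3.142, -0.0, 0.021]
ft_force: [0.1, -0.2, 0.7]
opening: 0.004
```

Emit:
{"fn": "drive_tool", "kwargs": {"increments": [[[0, 0, 0.07], [0, 0, 0]]]}}

```text
t: 12.82
eef_pos: [459.6, 246.9, 22.5]
tcp_rot: [-3.141, -0.001, 0.021]
ft_force: [-14.3, -6.8, 64.6]
opening: 0.005
```

Emit:
{"fn": "drive_tool", "kwargs": {"increments": [[[0, 0, 0.07], [0, 0, 0]]]}}

```text
t: 12.9
eef_pos: [459.7, 246.9, 22.4]
tcp_rot: [-3.141, -0.002, 0.021]
ft_force: [-21.9, -10.9, 94.5]
opening: 0.006
```

Contact at reading z≈22.5 on a surface at 52. So the real fingertips end 29.5 mm short of the reported TCP, and I'll use that offset from now on. Backing off.

Emit:
{"fn": "drive_tool", "kwargs": {"increments": [[[0, 0, -0.5], [0, 0, 0]], [[0, 0, -1], [0, 0, 0]], [[-0.05, 0.3, -1], [0, 0, 0]], [[-0.05, 0.6, -1], [0, 0, 0]], [[-0.05, 0.9, -1], [0, 0, 0]]], "jaw": 0.3}}

```text
t: 13.32
eef_pos: [455.7, 193.1, 154.9]
tcp_rot: [-3.141, -0.0, 0.023]
ft_force: [0.8, -0.1, 0.7]
opening: 0.306
```

```bash
cat >> h.py <<'E'
OFF=29.5   # true tips are this far behind reported TCP
def tcp_for_tip(P,r): return np.array(P)+r.apply([0,0,OFF])
E
python3 - <<'E'
from h import *
from wallfit import r as wf
print('wall',wf.x)
np.set_printoptions(precision=3,suppress=True)
q=np.array([532.59,-233.42,.08])
import json
# refine rest yaw
c=np.cos(np.pi/6)
yaw=.08
# tool rot: z = (sin30,0,-cos30) in rest frame, y = -rest y , x = up-slope
M=R.from_euler('z',yaw).as_matrix()@np.array([[c,0,.5],[0,-1,0],[.5,0,-c]])
Rt=R.from_matrix(M); print(Rt.as_euler('xyz'),np.linalg.det(M))
for y in (0,-80):
    ctr=R.from_euler('z',yaw).apply([-65+50*c-17*.5,y,40+50*.5+17*c])+[q[0],q[1],0]
    # tip 13 mm below centre along tool z
    tip=ctr+Rt.apply([0,0,13]); t=tcp_for_tip(tip,Rt)
    print(y,'ctr',ctr,'grasp tcp',t,'pre',t-Rt.apply([0,0,90]))
print(tool())
E
```

```text
[460.49 191.52   0.05] [[-1.26 -0.63]
 [ 0.58 -0.68]
 [ 0.84  0.6 ]
 [-0.33  0.49]
 [-1.07 -0.29]
 [-0.72  0.6 ]
 [-0.23 -0.27]
 [ 0.38 -0.49]
 [ 0.24 -0.55]
 [ 0.55 -0.27]
 [ 0.34  0.7 ]
 [ 0.55  1.28]]
[460.36 191.27   0.05  -5.18] 1.0245322367957783
wall [460.49 191.52   0.05]
[ 3.142 -0.524  0.08 ] 0.9999999999999999
0 ctr [ 502.488 -235.833   79.722] grasp tcp [ 523.67  -234.135   42.916] pre [ 478.814 -237.731  120.859]
-80 ctr [ 508.881 -315.577   79.722] grasp tcp [ 530.063 -313.879   42.916] pre [ 485.207 -317.475  120.859]
(array([455.694, 193.059, 154.914]), Rotation.from_matrix(array([[ 1.   ,  0.023,  0.   ],
                            [ 0.023, -1.   ,  0.   ],
                            [ 0.   , -0.   , -1.   ]])))
```

```bash
sed -i 's/^r=least_squares.*$/r=least_squares(f,[459,191,.065])/; s/^r4=.*$//' wallfit.py
python3 - <<'E'
from wallfit import *
print('wall yaw',r.x[2].round(4))
Rt=R.from_euler('xyz',[np.pi,-np.pi/6,.08])
P,r0=tool()
plan([465,-238,170],Rt,start=(P+[0,0,60],r0))
E
```

```text
wall yaw 0.0506
n 16 t 13.3167
[[-0.0, 0.9, 0.09], [0.01, 0.41, -0.04]]
[[-0.01, 0.9, 0.09], [0.01, 0.41, -0.04]]
[[-0.01, 0.9, 0.09], [0.01, 0.41, -0.04]]
[[-0.02, 0.9, 0.09], [0.01, 0.41, -0.04]]
[[-0.03, 0.9, 0.09], [0.01, 0.41, -0.04]]
[[-0.03, 0.9, 0.09], [0.01, 0.41, -0.04]]
[[-0.04, 0.9, 0.08], [0.01, 0.41, -0.04]]
[[-0.04, 0.9, 0.08], [0.01, 0.41, -0.04]]
[[-0.05, 0.9, 0.08], [0.01, 0.41, -0.04]]
[[-0.05, 0.9, 0.08], [0.01, 0.41, -0.04]]
[[-0.06, 0.9, 0.07], [0.01, 0.41, -0.04]]
[[-0.07, 0.9, 0.07], [0.01, 0.41, -0.04]]
[[-0.07, 0.9, 0.07], [0.01, 0.41, -0.04]]
[[-0.08, 0.9, 0.07], [0.01, 0.41, -0.04]]
[[-0.08, 0.9, 0.06], [0.01, 0.41, -0.04]]
[[-0.09, 0.9, 0.06], [0.01, 0.41, -0.04]]
```

Emit:
{"fn": "drive_tool", "kwargs": {"increments": [[[0, 0.3, -1], [0, 0, 0]], [[0, 0.7, -1], [0, 0, 0]], [[0, 0.9, 0.09], [0, 0.41, -0.04]], [[0, 0.9, 0.09], [0, 0.41, -0.04]], [[0, 0.9, 0.09], [0, 0.41, -0.04]]]}}

```text
t: 13.73
eef_pos: [458.8, 80.7, 206.0]
tcp_rot: [3.141, -0.102, 0.031]
ft_force: [0.8, -0.9, 0.1]
opening: 0.629
```

Emit:
{"fn": "drive_tool", "kwargs": {"increments": [[[-0.02, 0.9, 0.09], [0, 0.41, -0.04]], [[-0.03, 0.9, 0.09], [0, 0.41, -0.04]], [[-0.03, 0.9, 0.09], [0, 0.41, -0.04]], [[-0.04, 0.9, 0.08], [0, 0.41, -0.04]], [[-0.04, 0.9, 0.08], [0, 0.41, -0.04]]]}}

```text
t: 14.15
eef_pos: [460.9, -54.6, 192.3]
tcp_rot: [3.137, -0.265, 0.047]
ft_force: [0.1, -0.0, 0.5]
opening: 0.654
```

Emit:
{"fn": "drive_tool", "kwargs": {"increments": [[[-0.05, 0.9, 0.08], [0, 0.41, -0.04]], [[-0.05, 0.9, 0.08], [0, 0.41, -0.04]], [[-0.06, 0.9, 0.07], [0, 0.41, -0.04]], [[-0.07, 0.9, 0.07], [0, 0.41, -0.04]], [[-0.07, 0.9, 0.07], [0, 0.41, -0.04]]]}}

```text
t: 14.57
eef_pos: [463.0, -190.0, 179.6]
tcp_rot: [3.13, -0.428, 0.066]
ft_force: [0.8, 0.1, -0.6]
opening: 0.648
```

Run:
```python
from h import *
p=snap('wrist','w11'); np.save('w11.npy',p,allow_pickle=True); print(env.state()['eef_pos'],env.state()['tcp_rot'],env.state()['joints'])
Rt=R.from_euler('xyz',[np.pi,-np.pi/6,.08])
plan([478.8,-237.7,120.9],Rt)
a=p['pixels'][60:260,140:420]; cv2.imwrite('pics/w11c.png',cv2.resize(a,None,fx=2.8,fy=2.8,interpolation=cv2.INTER_CUBIC))
```

```text
[ 463.31431082 -193.57760074  179.03884602] [ 3.12801449 -0.43069483  0.06739652] [-0.69969132  0.20882716  2.13514607  0.57312696  0.54250831  0.34912787]
n 3 t 14.6167
[[-0.14, 0.49, 0.65], [0.08, 0.39, -0.04]]
[[-0.17, 0.5, 0.64], [0.08, 0.39, -0.04]]
[[-0.19, 0.5, 0.63], [0.08, 0.39, -0.04]]
```

View pics/w11.png

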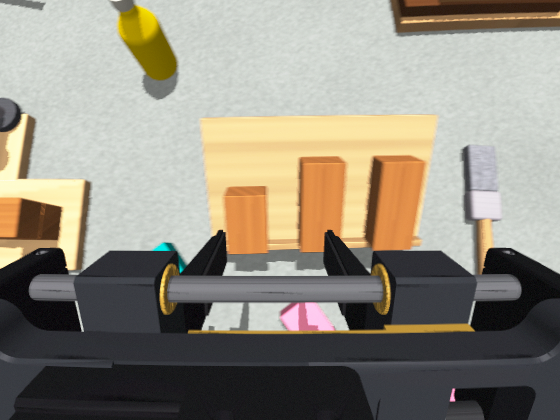

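Emit:
{"fn": "drive_tool", "kwargs": {"increments": [[[-0.14, 0.49, 0.65], [0.08, 0.39, -0.04]], [[-0.17, 0.5, 0.64], [0.08, 0.39, -0.04]], [[-0.19, 0.5, 0.63], [0.08, 0.39, -0.04]], [[0, 0, 0], [0, 0, 0]]]}}

```text
t: 14.95
eef_pos: [477.0, -231.2, 121.9]
tcp_rot: [-3.136, -0.514, 0.075]
ft_force: [-0.2, 1.0, -0.7]
opening: 0.647
```

Run:
```python
from h import *
p=snap('wrist','w12'); np.save('w12.npy',p,allow_pickle=True); print(env.state()['eef_pos'],env.state()['tcp_rot'],env.state()['opening'])
Rt=R.from_euler('xyz',[np.pi,-np.pi/6,.08])
plan([523.7,-234.1,42.9],Rt,n=1)
for y in (0,): 
  for s_ in (0,100):
    for dy in (22,-22):
      c=np.cos(np.pi/6); X=R.from_euler('z',.08).apply([-65+s_*c-17,dy,40+s_*.5+34*c])+[532.6,-233.4,0]; print(s_,dy,proj(p,X).round(1))
```

```text
[ 476.77903753 -230.18616029  123.15987074] [-3.13366764 -0.51237539  0.07193383] 0.650603650927651
n 1 t 15.0
[[0.04, 0.27, 3.09], [-0.05, 0.14, -0.09]]
0 22 [257.1 269.4]
0 -22 [306.9 269.2]
100 22 [254.4 155.4]
100 -22 [310.1 155.2]
```

View pics/w12.png

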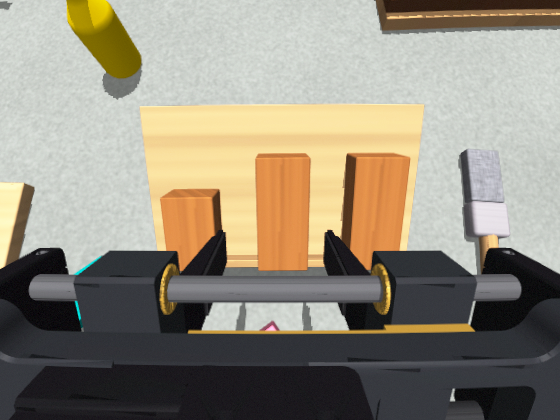

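The picture shows the middle block at (257–309, 157–269), matching the prediction within about 3 px, with fingers either side. I'll descend along the tool axis.

Emit:
{"fn": "drive_tool", "kwargs": {"increments": [[[0.02, 0.13, 0.3], [-0.03, 0.07, -0.05]], [[0.02, 0.13, 0.7], [-0.02, 0.07, -0.04]], [[0, 0, 0.8], [0, 0, 0]], [[0, 0, 0.6], [0, 0, 0]], [[0, 0, 0], [0, 0, 0]]]}}

```text
t: 15.42
eef_pos: [515.8, -233.1, 61.7]
tcp_rot: [3.141, -0.524, 0.083]
ft_force: [-0.7, 0.1, 0.1]
opening: 0.651
```

Run:
```python
from h import *
p=snap('wrist','w13'); print(env.state()['eef_pos'],env.state()['tcp_rot'],env.state()['ft_force'])
plan([523.7,-234.1,42.9],R.from_euler('xyz',[np.pi,-np.pi/6,.08]),n=1)
```

```text
[ 515.30161681 -233.12336446   62.83700304] [ 3.14056926 -0.52493912  0.08410989] [-0.86243802 -0.39539192  0.92075271]
n 1 t 15.4667
[[-0.09, 0.06, 0.71], [-0.01, -0.02, 0.04]]
```

View pics/w13.png

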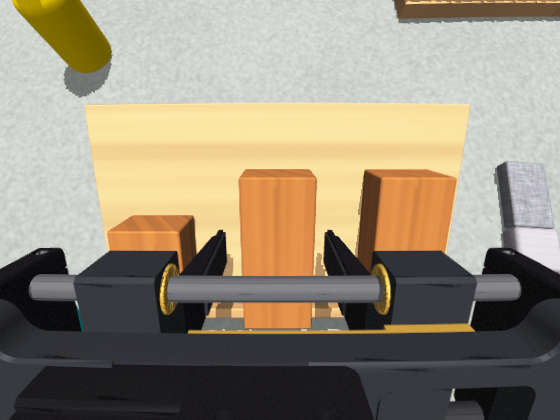

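Emit:
{"fn": "drive_tool", "kwargs": {"increments": [[[-0.04, 0.03, 0.3], [0, 0, 0]], [[-0.04, 0.03, 0.2], [0, 0, 0]], [[0, 0, 0.1], [0, 0, 0]], [[0, 0, 0], [0, 0, 0]]]}}

```text
t: 15.8
eef_pos: [522.3, -235.5, 47.2]
tcp_rot: [3.138, -0.527, 0.084]
ft_force: [0.3, 0.6, -0.6]
opening: 0.649
```

Run:
```python
from h import *
print(env.state()['eef_pos'],env.state()['ft_force'])
plan([523.7,-234.1,42.9],R.from_euler('xyz',[np.pi,-np.pi/6,.08]),n=1)
```

```text
[ 522.27869369 -235.46171816   47.21071145] [ 0.25452068  0.61751601 -0.63683257]
n 1 t 15.8
[[-0.03, -0.04, 0.15], [0.02, -0.04, 0.05]]
```

Emit:
{"fn": "drive_tool", "kwargs": {"increments": [[[0, 0, 0.1], [0, 0, 0]], [[0, 0, 0], [0, 0, 0]]]}}

```text
t: 15.97
eef_pos: [523.8, -235.6, 44.2]
tcp_rot: [3.138, -0.527, 0.084]
ft_force: [0.4, -0.1, 0.0]
opening: 0.651
```

Emit:
{"fn": "drive_tool", "kwargs": {"increments": [[[0, 0, 0], [0, 0, 0]], [[0, 0, 0], [0, 0, 0]], [[0, 0, 0], [0, 0, 0]], [[0, 0, 0], [0, 0, 0]]], "jaw": -1}}

```text
t: 16.3
eef_pos: [523.6, -235.6, 43.7]
tcp_rot: [3.138, -0.526, 0.084]
ft_force: [-1.1, 1.3, 3.3]
opening: 0.461
```

Gripped (0.461×95 = 43.8 mm). Lifting off the slope.

Emit:
{"fn": "drive_tool", "kwargs": {"increments": [[[0, 0, -0.2], [0, 0, 0]], [[0, 0, -0.5], [0, 0, 0]], [[0, 0, -0.9], [0, 0, 0]], [[0, 0, -0.9], [0, 0, 0]], [[0, 0, -0.9], [0, 0, 0]]]}}

```text
t: 16.72
eef_pos: [471.5, -239.4, 132.2]
tcp_rot: [3.139, -0.524, 0.084]
ft_force: [0.2, 0.2, -1.2]
opening: 0.464
```

Run:
```python
from h import *
p=snap('wrist','w14'); np.save('w14.npy',p,allow_pickle=True); s=env.state(); print(s['eef_pos'],s['tcp_rot'],s['ft_force'],s['opening'])
# block centre in tool frame, nominal
Rg=R.from_euler('xyz',[3.138,-.5265,.084]); print(Rg.inv().apply(np.array([502.49,-235.83,79.72])-[523.6,-235.6,43.7]))
P,r=tool()
for dx in (-50,50):
  for dy in (-22,22): print(dx,dy,proj(p,P+r.apply([dx,dy,-41-17])).round(1))
```

```text
[ 470.86545206 -239.95957403  135.82586461] [ 3.13524726 -0.52682178  0.08542716] [0.9063539  0.42943335 3.60923401] 0.46249962580739584
[ -0.10300326  -1.39206354 -41.72741245]
-50 -22 [236.6 346.9]
-50 22 [312.9 346.9]
50 -22 [228.4 174.8]
50 22 [320.3 174.7]
```

View pics/w14.png

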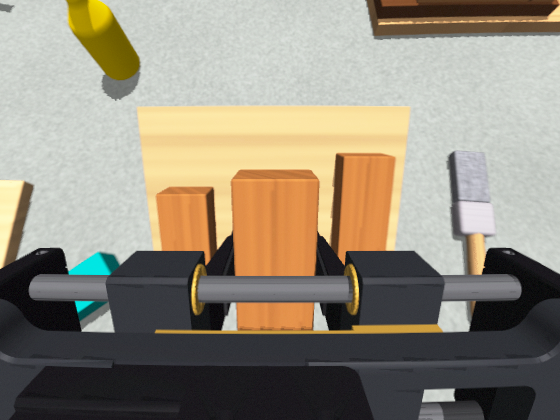

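Run:
```python
import cv2
a=cv2.imread('pics/w14.png')[160:235,215:335]
cv2.imwrite('pics/w14c.png',cv2.resize(a,None,fx=6.5,fy=6.5,interpolation=cv2.INTER_CUBIC))
```

```text
(no output)
```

View pics/w14c.png

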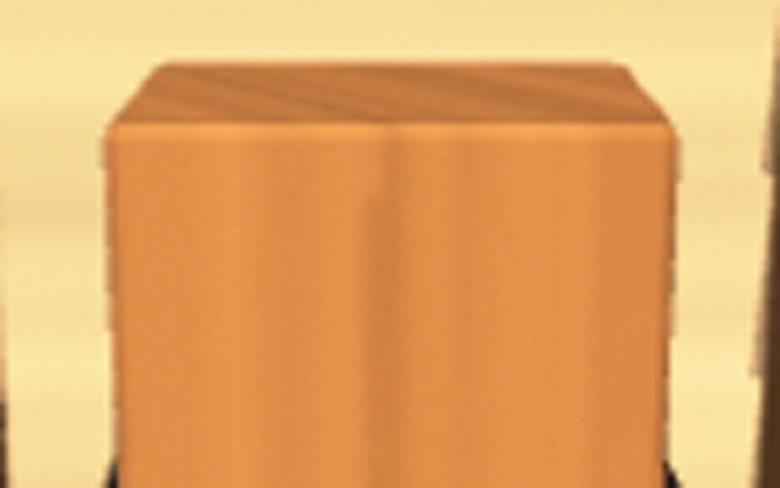

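```bash
cat > held.py <<'E'
from h import *
from scipy.optimize import least_squares
def held(p,P,r,obs,z0=-41):
    # obs: top-far-left, top-far-right, bot-far-left, bot-far-right px ; left = -tool y
    obs=np.array(obs,float)
    def f(v):
        x,y,zc,a=v
        out=[]
        for (dy,dz),o in zip([(-22,-17),(22,-17),(-22,17),(22,17)],obs):
            q=R.from_euler('z',a).apply([50,dy,0]); out.append(proj(p,P+r.apply([x+q[0],y+q[1],zc+dz]))-o)
        return np.ravel(out)
    s=least_squares(f,[0,0,z0,0]); return s.x,s.fun
E
python3 - <<'E'
from held import *
np.set_printoptions(precision=2,suppress=True)
p=np.load('w14.npy',allow_pickle=True).item()
r=R.from_euler('xyz',[3.13524726,-0.52682178,0.08542716]); P=np.array([470.86545206,-239.95957403,135.82586461])
ob=np.array([(108,123),(674,123),(157,62),(626,62)])/6.5+[215,160]-.42
print(ob); print(held(p,P,r,ob))
# camera position in tool frame
M=p['world_to_cam']; o=-M[:3,:3].T@M[:3,3]; print('cam in tool',r.inv().apply(o-P))
P1=np.array([427.52,-258.021,321.079]);r1=R.from_euler('xyz',[-3.141,-.002,.019]); print(r1.inv().apply(np.array([500.155,-259.543,519.662])-P1))
E
```

```text
[[231.2  178.5 ]
 [318.27 178.5 ]
 [238.73 169.12]
 [310.89 169.12]]
(array([ -3.17,   0.08, -34.53,   0.  ]), array([-0.19,  0.32,  0.17,  0.32,  0.39, -0.39, -0.36, -0.39]))
cam in tool [  73.51    0.49 -195.56]
[  72.99    2.78 -198.44]
```

Run:
```python
from h import *
P,r=tool(); print(P)
plan([458,200,120],[np.pi,0,1.621],start=(P+[0,0,50],r))
```

```text
[ 470.86545206 -239.95957403  135.82586461]
n 21 t 16.7667
[[-0.02, -0.7, 0.11], [0.24, -0.25, -0.89]]
[[0.03, -0.7, 0.12], [0.24, -0.25, -0.89]]
[[0.09, -0.69, 0.13], [0.24, -0.25, -0.89]]
[[0.14, -0.68, 0.14], [0.24, -0.25, -0.89]]
[[0.19, -0.66, 0.15], [0.24, -0.25, -0.89]]
[[0.24, -0.65, 0.16], [0.24, -0.25, -0.89]]
[[0.29, -0.62, 0.17], [0.24, -0.25, -0.89]]
[[0.33, -0.6, 0.17], [0.24, -0.25, -0.89]]
[[0.38, -0.57, 0.18], [0.24, -0.25, -0.89]]
[[0.42, -0.54, 0.18], [0.24, -0.25, -0.89]]
[[0.46, -0.5, 0.18], [0.24, -0.25, -0.89]]
[[0.5, -0.46, 0.18], [0.24, -0.25, -0.89]]
[[0.54, -0.42, 0.18], [0.24, -0.25, -0.89]]
[[0.57, -0.38, 0.18], [0.24, -0.25, -0.89]]
[[0.6, -0.34, 0.17], [0.24, -0.25, -0.89]]
[[0.62, -0.29, 0.17], [0.24, -0.25, -0.89]]
[[0.64, -0.24, 0.16], [0.24, -0.25, -0.89]]
[[0.66, -0.19, 0.15], [0.24, -0.25, -0.89]]
[[0.68, -0.14, 0.14], [0.24, -0.25, -0.89]]
[[0.69, -0.09, 0.13], [0.24, -0.25, -0.89]]
[[0.7, -0.04, 0.12], [0.24, -0.25, -0.89]]
```

Emit:
{"fn": "drive_tool", "kwargs": {"increments": [[[0.42, 0, -0.72], [0, 0, 0]], [[0.42, 0, -0.72], [0, 0, 0]], [[-0.02, -0.7, 0.11], [0.24, -0.25, -0.89]], [[0.03, -0.7, 0.12], [0.24, -0.25, -0.89]], [[0.09, -0.69, 0.13], [0.24, -0.25, -0.89]]]}}

```text
t: 17.18
eef_pos: [470.7, -175.8, 172.5]
tcp_rot: [3.081, -0.458, 0.328]
ft_force: [-0.8, -0.5, -1.3]
opening: 0.462
```

Emit:
{"fn": "drive_tool", "kwargs": {"increments": [[[0.14, -0.68, 0.14], [0.24, -0.25, -0.89]], [[0.19, -0.66, 0.15], [0.24, -0.25, -0.89]], [[0.24, -0.65, 0.16], [0.24, -0.25, -0.89]], [[0.29, -0.62, 0.17], [0.24, -0.25, -0.89]], [[0.33, -0.6, 0.17], [0.24, -0.25, -0.89]]]}}

```text
t: 17.6
eef_pos: [467.9, -70.4, 156.8]
tcp_rot: [3.034, -0.327, 0.703]
ft_force: [0.6, 0.2, -1.2]
opening: 0.46
```

Emit:
{"fn": "drive_tool", "kwargs": {"increments": [[[0.38, -0.57, 0.18], [0.24, -0.25, -0.89]], [[0.42, -0.54, 0.18], [0.24, -0.25, -0.89]], [[0.46, -0.5, 0.18], [0.24, -0.25, -0.89]], [[0.5, -0.46, 0.18], [0.24, -0.25, -0.89]], [[0.54, -0.42, 0.18], [0.24, -0.25, -0.89]]]}}

```text
t: 18.02
eef_pos: [465.2, 34.4, 141.4]
tcp_rot: [3.039, -0.188, 1.058]
ft_force: [0.9, -0.3, -1.3]
opening: 0.46
```

Run:
```python
from h import *
print(tool()[0],env.state()['tcp_rot'],env.state()['joints'],env.state()['opening'])
plan([458,200,120],[np.pi,0,1.621])
```

```text
[465.22685801  34.3648811  141.35207092] [ 3.0392878  -0.18843546  1.05775142] [-0.15977138  0.26420242  2.1162119   0.24499577  0.61278028  0.17262537] 0.45991997565968046
n 8 t 18.0167
[[0.56, -0.38, 0.16], [0.24, -0.24, -0.89]]
[[0.59, -0.34, 0.15], [0.24, -0.24, -0.89]]
[[0.61, -0.29, 0.15], [0.24, -0.24, -0.89]]
[[0.64, -0.25, 0.14], [0.24, -0.24, -0.89]]
[[0.65, -0.2, 0.13], [0.24, -0.24, -0.89]]
[[0.67, -0.15, 0.12], [0.24, -0.24, -0.89]]
[[0.68, -0.1, 0.11], [0.24, -0.24, -0.89]]
[[0.69, -0.05, 0.1], [0.24, -0.24, -0.89]]
```

Emit:
{"fn": "drive_tool", "kwargs": {"increments": [[[0.56, -0.38, 0.16], [0.24, -0.24, -0.89]], [[0.59, -0.34, 0.15], [0.24, -0.24, -0.89]], [[0.61, -0.29, 0.15], [0.24, -0.24, -0.89]], [[0.64, -0.25, 0.14], [0.24, -0.24, -0.89]], [[0.65, -0.2, 0.13], [0.24, -0.24, -0.89]]]}}

```text
t: 18.43
eef_pos: [460.9, 137.9, 128.3]
tcp_rot: [3.092, -0.064, 1.408]
ft_force: [0.5, -0.3, -0.7]
opening: 0.461
```

Emit:
{"fn": "drive_tool", "kwargs": {"increments": [[[0.67, -0.15, 0.12], [0.24, -0.24, -0.89]], [[0.68, -0.1, 0.11], [0.24, -0.24, -0.89]], [[0.69, -0.05, 0.1], [0.24, -0.24, -0.89]], [[0, 0, 0], [0, 0, 0]]]}}

```text
t: 18.77
eef_pos: [458.4, 202.0, 120.3]
tcp_rot: [-3.14, -0.002, 1.623]
ft_force: [0.1, 0.1, 0.1]
opening: 0.464
```

Run:
```python
from h import *
s=env.state();p=snap('wrist','w15'); np.save('w15.npy',p,allow_pickle=True); 
P=s['eef_pos'];r=R.from_euler('xyz',s['tcp_rot']); print(P,s['tcp_rot'],s['opening'])
M=p['world_to_cam']; print('cam in tool',r.inv().apply(-M[:3,:3].T@M[:3,3]-P))
plan([459.5,196.5,60],[np.pi,0,1.621])
```

```text
[458.44979116 202.00244341 120.30385361] [-3.14015508e+00 -1.84137710e-03  1.62333975e+00] 0.46387897492803815
cam in tool [ 7.41359920e+01 -5.44015268e-02 -1.99192917e+02]
n 3 t 18.8167
[[-0.05, 0.01, 0.67], [-0.0, -0.01, -0.0]]
[[-0.05, 0.01, 0.67], [-0.0, -0.01, -0.0]]
[[-0.05, 0.01, 0.67], [-0.0, -0.01, -0.0]]
```

View pics/w15.png

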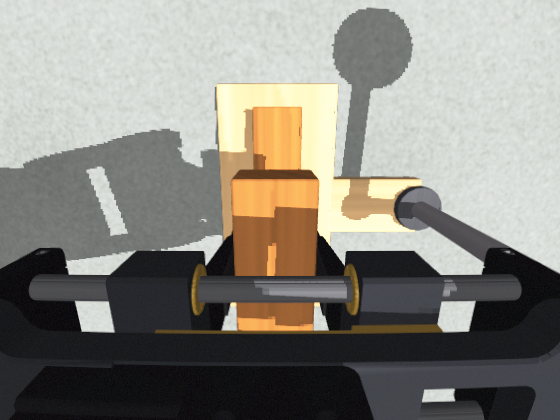

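The picture shows the held block (232–318 px) over the wall, whose first-course end is at (253–301,108). I'll go down with about 8 mm of spare gap to the half block, then measure again.

Emit:
{"fn": "drive_tool", "kwargs": {"increments": [[[0, -0.02, 0.7], [0, 0, 0]], [[-0.02, -0.02, 0.7], [0, 0, 0]], [[-0.02, 0, 0.6], [0, 0, 0]], [[0, 0, 0.4], [0, 0, 0]], [[0, 0, 0], [0, 0, 0]]]}}

```text
t: 19.23
eef_pos: [456.1, 196.8, 47.1]
tcp_rot: [-3.138, -0.002, 1.615]
ft_force: [-0.1, 0.1, -1.0]
opening: 0.464
```

Run:
```python
from h import *
s=env.state();p=snap('wrist','w16'); np.save('w16.npy',p,allow_pickle=True); 
P=s['eef_pos'];r=R.from_euler('xyz',s['tcp_rot']); print(P,s['tcp_rot'],s['ft_force'])
M=p['world_to_cam']; print('cam in tool',r.inv().apply(-M[:3,:3].T@M[:3,3]-P))
a=p['pixels'][30:250,180:400]; cv2.imwrite('pics/w16c.png',cv2.resize(a,None,fx=2.7,fy=2.7,interpolation=cv2.INTER_CUBIC))
```

```text
[456.10092863 196.82832284  47.08114823] [-3.13791086e+00 -1.57401857e-03  1.61481165e+00] [-0.08025573  0.12341403 -0.9907022 ]
cam in tool [ 7.41395292e+01 -4.66910642e-02 -1.99181713e+02]
```

View pics/w16c.png

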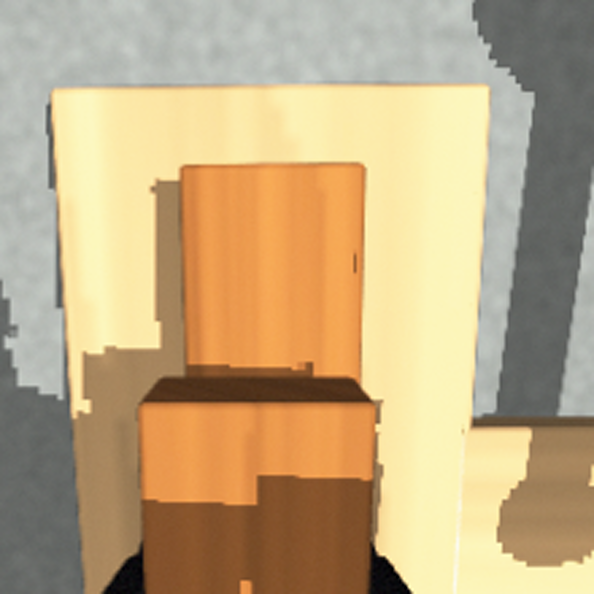

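```bash
cat > rel.py <<'E'
from held import *
np.set_printoptions(precision=2,suppress=True)
def campose(p):  # tool pose from camera pose (cam fixed in tool)
    pass
def fitwall(p,L,x0=(460,191,.05)):
    f=lambda q:np.ravel([proj(p,R.from_euler('z',q[2]).apply(a)+[q[0],q[1],0])-o for a,o in L])
    s=least_squares(f,x0); return s.x,s.fun
def fitblock(p,obs,z0,x0=(460,190,1.62),freez=True):
    # level block: params x,y,yaw,zc ; far end (+50) corners top L,R, bottom L,R (R=+x world side)
    def f(v):
        out=[]
        for (dy,dz),o in zip([(22,17),(-22,17),(22,-17),(-22,-17)],obs):
            if o is None: continue
            X=R.from_euler('z',v[2]).apply([50,dy,dz])+[v[0],v[1],v[3] if freez else z0]
            out.append(proj(p,X)-o)
        return np.ravel(out)
    s=least_squares(f,list(x0)+([z0] if freez else [])); return s.x,s.fun
def board(q,X):
    return R.from_euler('z',-q[2]).apply(np.array([X[0]-q[0],X[1]-q[1],0]))[:2]
E
python3 - <<'E'
from rel import *
p=np.load('w16.npy',allow_pickle=True).item()
c=lambda *a:np.array(a)/2.7+[180,30]-.3
L=[((22,101,52),c(364,163)),((-22,101,52),c(182,166)),((60,125,18),c(489,86)),((-60,125,18),c(52,89))]
w,res=fitwall(p,L); print('wall',w,res)
# with z free via scale: fit with z shift
f=lambda q:np.ravel([proj(p,R.from_euler('z',q[2]).apply(a)+[q[0],q[1],q[3]])-o for a,o in L])
s=least_squares(f,[460,191,.05,0]);print('wall zfree',s.x,s.fun)
obs=[c(138,402),c(375,402),c(162,377),c(356,377)]
for fz in (True,False):
    b,res=fitblock(p,obs,47.1+41.7,freez=fz); print('block',b,abs(res).max(),'in board',board(w,b),board(s.x,b),board([460.5,191.5,.0506],b))
E
```

```text
wall [460.6  190.92   0.05] [ 1.09  0.65 -1.27  0.1   1.73 -0.44 -1.52 -0.13]
wall zfree [460.64 191.7    0.05  -5.01] [ 0.22  0.27 -0.41 -0.28 -0.04 -0.14  0.26  0.16]
block [456.3  194.74   1.61  85.85] 0.5074291334934742 in board [-4.1   4.03] [-4.19  3.26] [-4.03  3.45]
block [456.29 195.21   1.61] 1.2488915513831103 in board [-4.09  4.5 ] [-4.17  3.73] [-4.02  3.92]
```

The block sits 4 mm toward -x and 3.6 mm toward +y of the seat, and three wall fits agree within 1 mm. I'll correct that while lowering to just above contact.

Emit:
{"fn": "drive_tool", "kwargs": {"increments": [[[-0.05, 0.07, 0], [0, 0, -0.04]], [[-0.04, 0.07, 0.15], [0, 0, -0.04]], [[0, 0, 0.2], [0, 0, 0]], [[0, 0, 0.1], [0, 0, 0]], [[0, 0, 0], [0, 0, 0]]]}}

```text
t: 19.7
eef_pos: [461.4, 195.2, 35.2]
tcp_rot: [-3.141, -0.002, 1.623]
ft_force: [-0.6, 0.3, -1.9]
opening: 0.461
```

Run:
```python
from h import *
s=env.state();p=snap('wrist','w17'); np.save('w17.npy',p,allow_pickle=True); 
P=s['eef_pos'];r=R.from_euler('xyz',s['tcp_rot']); print(P,s['tcp_rot'],s['ft_force'])
a=p['pixels'][30:250,180:400]; cv2.imwrite('pics/w17c.png',cv2.resize(a,None,fx=2.7,fy=2.7,interpolation=cv2.INTER_CUBIC))
```

```text
[461.43349623 195.19587125  35.17022283] [-3.14104336e+00 -1.91642144e-03  1.62274535e+00] [-0.62641368  0.33241613 -1.92692691]
```

View pics/w17c.png

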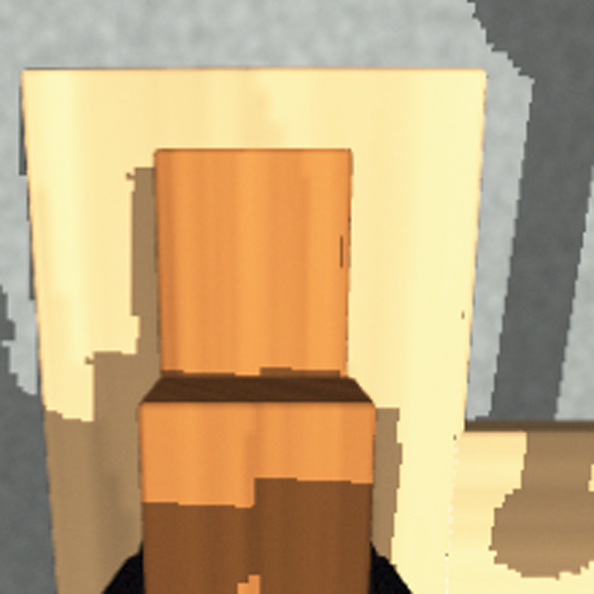

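Run:
```python
from rel import *
p=np.load('w17.npy',allow_pickle=True).item()
c=lambda *a:np.array(a)/2.7+[180,30]-.3
L=[((22,101,52),c(352,149)),((-22,101,52),c(155,150)),((60,125,18),c(486,70)),((-60,125,18),c(22,70))]
f=lambda q:np.ravel([proj(p,R.from_euler('z',q[2]).apply(a)+[q[0],q[1],q[3]])-o for a,o in L])
s=least_squares(f,[460,191,.05,0]);print('wall zfree',s.x,abs(s.fun).max())
obs=[c(138,402),c(375,402),c(162,377),c(356,377)]
b,res=fitblock(p,obs,76); print('block',b,abs(res).max(),'in board',board(s.x,b),board([460.5,191.5,.0506],b), b[2]-np.pi/2-s.x[2])
```

```text
wall zfree [460.61 191.55   0.05  -3.91] 0.18060314955718582
block [461.48 193.08   1.62  73.94] 0.6076620254626164 in board [0.95 1.48] [1.05 1.53] -0.0001419406859936162
```

Emit:
{"fn": "drive_tool", "kwargs": {"increments": [[[-0.045, -0.03, 0.1], [0, 0, 0]], [[0, 0, 0.07], [0, 0, 0]], [[0, 0, 0.03], [0, 0, 0]], [[0, 0, 0], [0, 0, 0]]]}}

```text
t: 20.08
eef_pos: [460.7, 193.9, 29.5]
tcp_rot: [-3.141, -0.002, 1.623]
ft_force: [-0.1, 0.5, -1.5]
opening: 0.463
```

Emit:
{"fn": "drive_tool", "kwargs": {"increments": [[[0, 0, 0.02], [0, 0, 0]], [[0, 0, 0], [0, 0, 0]]]}}

```text
t: 20.25
eef_pos: [460.9, 194.0, 29.0]
tcp_rot: [3.141, -0.002, 1.623]
ft_force: [0.2, 0.0, -0.4]
opening: 0.466
```

Emit:
{"fn": "drive_tool", "kwargs": {"increments": [[[0, 0, 0.02], [0, 0, 0]], [[0, 0, 0], [0, 0, 0]]]}}

```text
t: 20.42
eef_pos: [460.9, 194.0, 28.4]
tcp_rot: [3.141, -0.002, 1.623]
ft_force: [-0.7, 0.0, -1.3]
opening: 0.46
```

Emit:
{"fn": "drive_tool", "kwargs": {"increments": [[[0, 0, 0.02], [0, 0, 0]], [[0, 0, 0], [0, 0, 0]]]}}

```text
t: 20.58
eef_pos: [460.8, 194.0, 27.8]
tcp_rot: [3.142, -0.002, 1.623]
ft_force: [0.1, 0.3, -0.9]
opening: 0.463
```

Emit:
{"fn": "drive_tool", "kwargs": {"increments": [[[0, 0, 0.02], [0, 0, 0]], [[0, 0, 0], [0, 0, 0]]]}}

```text
t: 20.75
eef_pos: [460.8, 194.0, 27.2]
tcp_rot: [3.142, -0.002, 1.623]
ft_force: [-0.0, -0.6, -1.5]
opening: 0.465
```

Emit:
{"fn": "drive_tool", "kwargs": {"increments": [[[0, 0, 0.02], [0, 0, 0]], [[0, 0, 0], [0, 0, 0]]]}}

```text
t: 20.92
eef_pos: [460.9, 194.0, 26.9]
tcp_rot: [3.141, -0.002, 1.623]
ft_force: [-1.6, 0.0, 3.9]
opening: 0.458
```

Contact at 26.9, with 4 N. I'll check alignment before letting go.

Run:
```python
from h import *
s=env.state();p=snap('wrist','w18'); np.save('w18.npy',p,allow_pickle=True); print(s['eef_pos'],s['ft_force'])
a=p['pixels'][30:250,180:400]; cv2.imwrite('pics/w18c.png',cv2.resize(a,None,fx=2.7,fy=2.7,interpolation=cv2.INTER_CUBIC))
q=snap('scene','sc18'); a=q['pixels'][170:250,290:390]; cv2.imwrite('pics/sc18c.png',cv2.resize(a,None,fx=7,fy=7,interpolation=cv2.INTER_CUBIC))
```

```text
[460.9052602  193.96862192  26.85725237] [-1.5841056   0.04707748  3.92012495]
```

View pics/w18c.png

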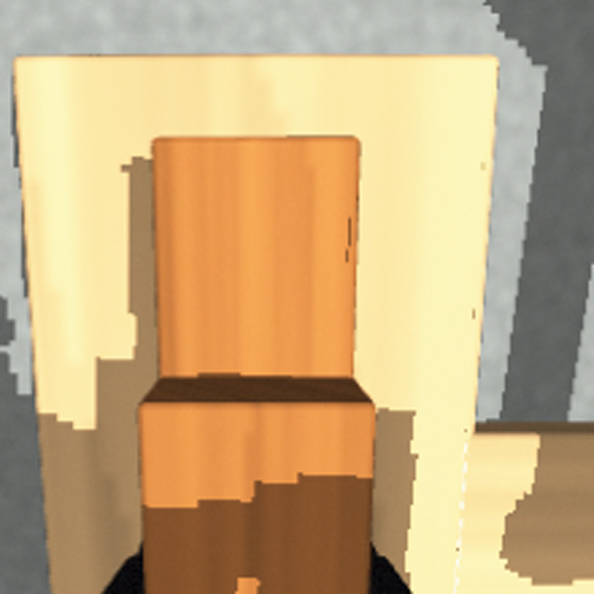

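View pics/sc18c.png

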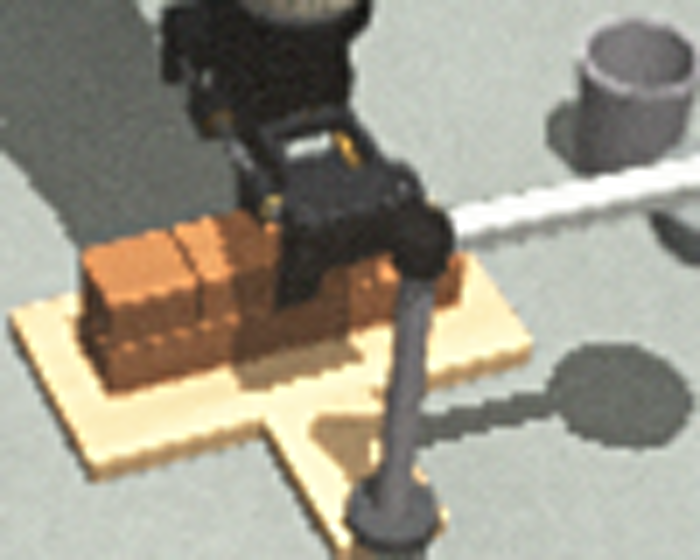

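Run:
```python
from rel import *
p=np.load('w18.npy',allow_pickle=True).item()
c=lambda *a:np.array(a)/2.7+[180,30]-.3
L=[((22,101,52),c(359,137)),((-22,101,52),c(153,137)),((60,125,18),c(499,57)),((-60,125,18),c(15,57))]
f=lambda q:np.ravel([proj(p,R.from_euler('z',q[2]).apply(a)+[q[0],q[1],q[3]])-o for a,o in L])
s=least_squares(f,[460,191,.05,0]);print('wall zfree',s.x,abs(s.fun).max())
obs=[c(138,402),c(375,402),c(162,377),c(356,377)]
b,res=fitblock(p,obs,69); print('block',b,abs(res).max(),'in board',board(s.x,b),board([460.5,191.5,.0506],b))
```

```text
wall zfree [460.56 191.73   0.05  -4.09] 0.3152540598999849
block [460.89 191.84   1.62  65.65] 0.6377884664785824 in board [0.34 0.09] [0.41 0.32]
```

The block is at board (0.3, 0.1) mm, so I'll release it and go up.

Emit:
{"fn": "drive_tool", "kwargs": {"increments": [[[0, 0, 0], [0, 0, 0]], [[0, 0, 0], [0, 0, 0]], [[0, 0, 0], [0, 0, 0]], [[0, 0, 0], [0, 0, 0]]], "jaw": 0.3}}

```text
t: 21.35
eef_pos: [460.9, 194.0, 26.6]
tcp_rot: [3.142, -0.002, 1.623]
ft_force: [0.3, 0.5, -0.5]
opening: 0.637
```

Emit:
{"fn": "drive_tool", "kwargs": {"increments": [[[0, 0, -0.15], [0, 0, 0]], [[0, 0, -0.5], [0, 0, 0]], [[0, 0, -0.9], [0, 0, 0]], [[0, 0, -0.9], [0, 0, 0]], [[0, 0, -0.9], [0, 0, 0]]]}}

```text
t: 21.77
eef_pos: [460.5, 193.7, 128.5]
tcp_rot: [-3.141, -0.002, 1.623]
ft_force: [0.3, 0.1, -0.5]
opening: 0.647
```

Run:
```python
from h import *
p=snap('wrist','w19'); s=env.state(); print(s['t'],s['eef_pos'],s['tcp_rot'],s['ft_force'],s['opening'])
P,r=tool()
# -80 block target
Rt=R.from_euler('xyz',[np.pi,-np.pi/6,.08]); c=np.cos(np.pi/6)
ctr=R.from_euler('z',.08).apply([-65+50*c-8.5,-80,40+25+17*c])+[532.6,-233.4,0]
t=ctr+Rt.apply([0,0,11.8+OFF]); print('grasp',t,'pre',t-Rt.apply([0,0,75]))
plan(t-Rt.apply([0,0,75])+[0,0,20],Rt,start=(P+[0,0,70],r))
```

```text
21.8167 [462.55310093 194.31693847 133.12029698] [ 3.1354806  -0.00334221  1.6231151 ] [ 1.66928679 -0.46838509  4.27389302] 0.6497725929488736
grasp [ 529.47498535 -313.90722032   43.95558269] pre [ 492.09492136 -316.90402135  108.90748797]
n 21 t 21.8167
[[-0.81, 0.0, 0.12], [-0.24, 0.24, 0.9]]
[[-0.81, 0.06, 0.1], [-0.24, 0.24, 0.9]]
[[-0.81, 0.12, 0.09], [-0.24, 0.24, 0.9]]
[[-0.8, 0.17, 0.07], [-0.24, 0.24, 0.9]]
[[-0.79, 0.23, 0.06], [-0.24, 0.24, 0.9]]
[[-0.77, 0.28, 0.05], [-0.24, 0.24, 0.9]]
[[-0.75, 0.34, 0.04], [-0.24, 0.24, 0.9]]
[[-0.72, 0.39, 0.04], [-0.24, 0.24, 0.9]]
[[-0.69, 0.44, 0.03], [-0.24, 0.24, 0.9]]
[[-0.66, 0.49, 0.02], [-0.24, 0.24, 0.9]]
[[-0.63, 0.53, 0.02], [-0.24, 0.24, 0.9]]
[[-0.59, 0.58, 0.02], [-0.24, 0.24, 0.9]]
[[-0.54, 0.62, 0.02], [-0.24, 0.24, 0.9]]
[[-0.5, 0.65, 0.02], [-0.24, 0.24, 0.9]]
[[-0.45, 0.69, 0.03], [-0.24, 0.24, 0.9]]
[[-0.4, 0.72, 0.03], [-0.24, 0.24, 0.9]]
[[-0.35, 0.74, 0.04], [-0.24, 0.24, 0.9]]
[[-0.3, 0.76, 0.05], [-0.24, 0.24, 0.9]]
[[-0.24, 0.78, 0.06], [-0.24, 0.24, 0.9]]
[[-0.19, 0.8, 0.07], [-0.24, 0.24, 0.9]]
[[-0.13, 0.81, 0.08], [-0.24, 0.24, 0.9]]
```

View pics/w19.png

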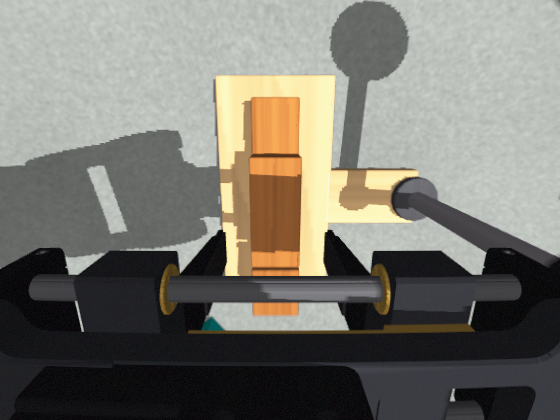

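The picture shows the block in line with the first course, from (275,157) to the 2 mm gap at (275,268). On to the right-hand block.

Emit:
{"fn": "drive_tool", "kwargs": {"increments": [[[0, 0, -0.9], [0, 0, 0]], [[-0.3, 0, -0.9], [0, 0, 0]], [[-0.7, 0, -0.4], [-0.24, 0.24, 0.9]], [[-0.81, 0.06, 0.1], [-0.24, 0.24, 0.9]], [[-0.81, 0.12, 0.09], [-0.24, 0.24, 0.9]]]}}

```text
t: 22.23
eef_pos: [465.6, 114.5, 187.1]
tcp_rot: [3.087, -0.067, 1.406]
ft_force: [-0.7, -0.4, 0.4]
opening: 0.646
```

Emit:
{"fn": "drive_tool", "kwargs": {"increments": [[[-0.8, 0.17, 0.07], [-0.24, 0.24, 0.9]], [[-0.79, 0.23, 0.06], [-0.24, 0.24, 0.9]], [[-0.77, 0.28, 0.05], [-0.24, 0.24, 0.9]], [[-0.75, 0.34, 0.04], [-0.24, 0.24, 0.9]], [[-0.72, 0.39, 0.04], [-0.24, 0.24, 0.9]]]}}

```text
t: 22.65
eef_pos: [471.9, -8.2, 168.9]
tcp_rot: [3.038, -0.191, 1.051]
ft_force: [0.9, -0.1, -0.3]
opening: 0.646
```

Emit:
{"fn": "drive_tool", "kwargs": {"increments": [[[-0.69, 0.44, 0.03], [-0.24, 0.24, 0.9]], [[-0.66, 0.49, 0.02], [-0.24, 0.24, 0.9]], [[-0.63, 0.53, 0.02], [-0.24, 0.24, 0.9]], [[-0.59, 0.58, 0.02], [-0.24, 0.24, 0.9]], [[-0.54, 0.62, 0.02], [-0.24, 0.24, 0.9]]]}}

```text
t: 23.07
eef_pos: [478.6, -130.4, 151.8]
tcp_rot: [3.034, -0.326, 0.691]
ft_force: [0.0, 0.8, 0.3]
opening: 0.652
```

Run:
```python
from h import *
print(env.state()['eef_pos'],env.state()['tcp_rot'],env.state()['joints'])
plan([485,-317.5,129],[np.pi,-np.pi/6,.08])
```

```text
[ 478.58090278 -130.38214744  151.76063109] [ 3.03434552 -0.32564781  0.69103742] [-0.56727997  0.27492637  2.09961367  0.48653073  0.6150278  -0.04887881]
n 8 t 23.0667
[[-0.48, 0.62, 0.0], [-0.23, 0.25, 0.88]]
[[-0.44, 0.65, 0.01], [-0.23, 0.25, 0.88]]
[[-0.39, 0.68, 0.01], [-0.23, 0.25, 0.88]]
[[-0.34, 0.71, 0.02], [-0.23, 0.25, 0.88]]
[[-0.29, 0.73, 0.02], [-0.23, 0.25, 0.88]]
[[-0.24, 0.75, 0.03], [-0.23, 0.25, 0.88]]
[[-0.19, 0.76, 0.04], [-0.23, 0.25, 0.88]]
[[-0.13, 0.77, 0.05], [-0.23, 0.25, 0.88]]
```

Emit:
{"fn": "drive_tool", "kwargs": {"increments": [[[-0.48, 0.62, 0], [-0.23, 0.25, 0.88]], [[-0.44, 0.65, 0.01], [-0.23, 0.25, 0.88]], [[-0.39, 0.68, 0.01], [-0.23, 0.25, 0.88]], [[-0.34, 0.71, 0.02], [-0.23, 0.25, 0.88]], [[-0.29, 0.73, 0.02], [-0.23, 0.25, 0.88]]]}}

```text
t: 23.48
eef_pos: [483.0, -247.2, 137.6]
tcp_rot: [3.084, -0.456, 0.321]
ft_force: [0.3, 1.0, -0.4]
opening: 0.65
```

Emit:
{"fn": "drive_tool", "kwargs": {"increments": [[[-0.24, 0.75, 0.03], [-0.23, 0.25, 0.88]], [[-0.19, 0.76, 0.04], [-0.23, 0.25, 0.88]], [[-0.13, 0.77, 0.05], [-0.23, 0.25, 0.88]], [[0, 0, 0], [0, 0, 0]]]}}

```text
t: 23.82
eef_pos: [485.4, -319.2, 128.6]
tcp_rot: [3.141, -0.522, 0.081]
ft_force: [0.3, 0.7, -0.2]
opening: 0.646
```

Run:
```python
from h import *
s=env.state(); p=snap('wrist','w20'); print(s['eef_pos'],s['tcp_rot'])
plan([529.5,-313.9,44.0],[np.pi,-np.pi/6,.08],n=1)
for s_ in (0,100):
    for dy in (22,-22):
      c=np.cos(np.pi/6); X=R.from_euler('z',.08).apply([-65+s_*c-17,-80+dy,40+s_*.5+34*c])+[532.6,-233.4,0]; print(s_,dy,proj(p,X).round(1))
```

```text
[ 485.44401567 -319.22912298  128.588193  ] [ 3.14060362 -0.5219621   0.08058767]
n 1 t 23.8667
[[-0.12, 0.01, 3.18], [-0.02, 0.04, 0.05]]
0 22 [247.8 271.6]
0 -22 [296.4 271.6]
100 22 [244.7 160.6]
100 -22 [298.9 160.6]
```

View pics/w20.png

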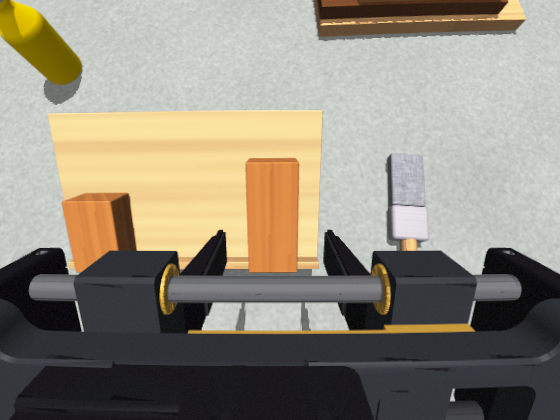

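The last full block is at (246–299, 163–271), centred between the fingers. The offcut on the left, at (98,230), stays put. Descending.

Emit:
{"fn": "drive_tool", "kwargs": {"increments": [[[-0.06, 0, 0.6], [0, 0, 0.02]], [[-0.06, 0, 0.8], [0, 0, 0.02]], [[0, 0, 0.8], [0, 0, 0]], [[0, 0, 0.5], [0, 0, 0]], [[0, 0, 0], [0, 0, 0]]]}}

```text
t: 24.28
eef_pos: [523.1, -310.8, 55.0]
tcp_rot: [-3.138, -0.519, 0.086]
ft_force: [-0.1, 0.3, -0.7]
opening: 0.651
```

Run:
```python
from h import *
s=env.state(); print(s['eef_pos'],s['tcp_rot'],s['ft_force'])
plan([529.5,-313.9,44.0],[np.pi,-np.pi/6,.08],n=1)
```

```text
[ 523.12769324 -310.83152294   54.96539144] [-3.13849286 -0.51887146  0.08553697] [-0.1017845   0.32278577 -0.6668402 ]
n 1 t 24.2833
[[-0.01, 0.12, 0.42], [-0.07, 0.06, 0.06]]
```

Emit:
{"fn": "drive_tool", "kwargs": {"increments": [[[0, 0.06, 0.2], [-0.03, 0.03, 0.03]], [[0, 0.06, 0.15], [-0.03, 0.03, 0.03]], [[0, 0, 0.05], [0, 0, 0]], [[0, 0, 0], [0, 0, 0]]]}}

```text
t: 24.62
eef_pos: [529.0, -315.7, 47.1]
tcp_rot: [3.14, -0.526, 0.079]
ft_force: [0.5, -0.2, -0.1]
opening: 0.65
```

Run:
```python
from h import *
s=env.state(); print(s['eef_pos'],s['tcp_rot'],s['ft_force'])
plan([529.5,-313.9,44.0],[np.pi,-np.pi/6,.08],n=1)
```

```text
[ 529.02321925 -315.69894936   47.1279758 ] [ 3.13959708 -0.52596302  0.07902536] [ 0.54443454 -0.23059636 -0.08517833]
n 1 t 24.6167
[[-0.03, -0.06, 0.1], [0.03, -0.03, -0.01]]
```

Emit:
{"fn": "drive_tool", "kwargs": {"increments": [[[-0.02, -0.03, 0.08], [0, 0, 0]], [[0, 0, 0], [0, 0, 0]]]}}

```text
t: 24.78
eef_pos: [529.5, -314.8, 44.5]
tcp_rot: [3.14, -0.526, 0.079]
ft_force: [-0.7, -0.1, -0.1]
opening: 0.652
```

Emit:
{"fn": "drive_tool", "kwargs": {"increments": [[[0, 0, 0], [0, 0, 0]], [[0, 0, 0], [0, 0, 0]], [[0, 0, 0], [0, 0, 0]], [[0, 0, 0], [0, 0, 0]]], "jaw": -1}}

```text
t: 25.12
eef_pos: [529.6, -314.9, 44.4]
tcp_rot: [3.14, -0.526, 0.078]
ft_force: [-0.2, -0.3, 2.4]
opening: 0.461
```

Emit:
{"fn": "drive_tool", "kwargs": {"increments": [[[0, 0, -0.2], [0, 0, 0]], [[0, 0, -0.5], [0, 0, 0]], [[0, 0, -0.9], [0, 0, 0]], [[0, 0, -0.9], [0, 0, 0]], [[0, 0, -0.9], [0, 0, 0]]]}}

```text
t: 25.53
eef_pos: [477.4, -318.5, 133.2]
tcp_rot: [3.141, -0.524, 0.078]
ft_force: [0.3, -0.5, -0.9]
opening: 0.46
```

Run:
```python
from h import *
s=env.state(); p=snap('wrist','w21'); print(s['eef_pos'],s['opening'])
P,r=tool()
plan([463,148,175],[np.pi,0,1.621],start=(P+[0,0,55],r))
```

```text
[ 477.41272805 -318.51743752  133.24690364] 0.46014780109236675
n 21 t 25.5833
[[0.02, -0.74, 0.04], [0.24, -0.25, -0.9]]
[[0.07, -0.74, 0.05], [0.24, -0.25, -0.9]]
[[0.13, -0.73, 0.06], [0.24, -0.25, -0.9]]
[[0.18, -0.72, 0.08], [0.24, -0.25, -0.9]]
[[0.23, -0.7, 0.09], [0.24, -0.25, -0.9]]
[[0.28, -0.68, 0.09], [0.24, -0.25, -0.9]]
[[0.33, -0.66, 0.1], [0.24, -0.25, -0.9]]
[[0.38, -0.63, 0.11], [0.24, -0.25, -0.9]]
[[0.43, -0.6, 0.11], [0.24, -0.25, -0.9]]
[[0.47, -0.56, 0.11], [0.24, -0.25, -0.9]]
[[0.51, -0.53, 0.11], [0.24, -0.25, -0.9]]
[[0.55, -0.49, 0.11], [0.24, -0.25, -0.9]]
[[0.59, -0.44, 0.11], [0.24, -0.25, -0.9]]
[[0.62, -0.4, 0.11], [0.24, -0.25, -0.9]]
[[0.65, -0.35, 0.1], [0.24, -0.25, -0.9]]
[[0.67, -0.3, 0.1], [0.24, -0.25, -0.9]]
[[0.69, -0.25, 0.09], [0.24, -0.25, -0.9]]
[[0.71, -0.2, 0.08], [0.24, -0.25, -0.9]]
[[0.73, -0.15, 0.07], [0.24, -0.25, -0.9]]
[[0.74, -0.09, 0.06], [0.24, -0.25, -0.9]]
[[0.74, -0.04, 0.04], [0.24, -0.25, -0.9]]
```

View pics/w21.png

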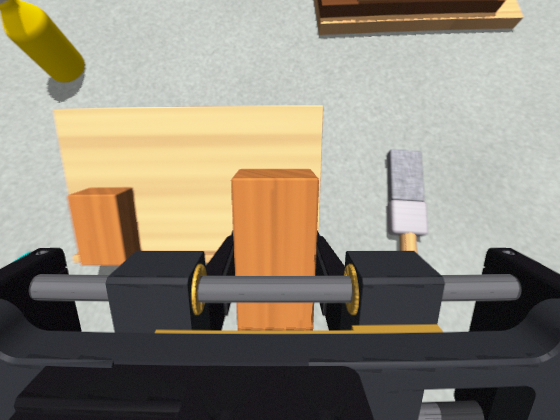

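The block is held the same way as the first, with far corners at (232,180) and (318,180). Carrying it to the wall.

Emit:
{"fn": "drive_tool", "kwargs": {"increments": [[[0.46, 0, -0.79], [0, 0, 0]], [[0.46, 0, -0.79], [0, 0, 0]], [[0.02, -0.74, 0.04], [0.24, -0.25, -0.9]], [[0.07, -0.74, 0.05], [0.24, -0.25, -0.9]], [[0.13, -0.73, 0.06], [0.24, -0.25, -0.9]]]}}

```text
t: 26.0
eef_pos: [476.1, -251.3, 185.5]
tcp_rot: [3.081, -0.458, 0.324]
ft_force: [0.2, -0.5, -0.7]
opening: 0.464
```

Emit:
{"fn": "drive_tool", "kwargs": {"increments": [[[0.18, -0.72, 0.08], [0.24, -0.25, -0.9]], [[0.23, -0.7, 0.09], [0.24, -0.25, -0.9]], [[0.28, -0.68, 0.09], [0.24, -0.25, -0.9]], [[0.33, -0.66, 0.1], [0.24, -0.25, -0.9]], [[0.38, -0.63, 0.11], [0.24, -0.25, -0.9]]]}}

```text
t: 26.42
eef_pos: [472.7, -139.5, 180.8]
tcp_rot: [3.032, -0.326, 0.704]
ft_force: [0.2, -0.2, -0.5]
opening: 0.462
```

Emit:
{"fn": "drive_tool", "kwargs": {"increments": [[[0.43, -0.6, 0.11], [0.24, -0.25, -0.9]], [[0.47, -0.56, 0.11], [0.24, -0.25, -0.9]], [[0.51, -0.53, 0.11], [0.24, -0.25, -0.9]], [[0.55, -0.49, 0.11], [0.24, -0.25, -0.9]], [[0.59, -0.44, 0.11], [0.24, -0.25, -0.9]]]}}

```text
t: 26.83
eef_pos: [469.1, -28.1, 176.8]
tcp_rot: [3.037, -0.186, 1.062]
ft_force: [0.8, -0.9, -1.3]
opening: 0.462
```

Run:
```python
from h import *
print(env.state()['eef_pos'],env.state()['tcp_rot'],env.state()['opening'])
plan([463,146,150],[np.pi,0,1.621])
```

```text
[469.07059756 -28.13450776 176.82880522] [ 3.03709743 -0.18634357  1.06232928] 0.46217098529111444
n 8 t 26.8333
[[0.59, -0.4, 0.18], [0.24, -0.24, -0.88]]
[[0.62, -0.35, 0.18], [0.24, -0.24, -0.88]]
[[0.65, -0.3, 0.17], [0.24, -0.24, -0.88]]
[[0.67, -0.25, 0.17], [0.24, -0.24, -0.88]]
[[0.69, -0.2, 0.16], [0.24, -0.24, -0.88]]
[[0.7, -0.15, 0.15], [0.24, -0.24, -0.88]]
[[0.72, -0.1, 0.14], [0.24, -0.24, -0.88]]
[[0.72, -0.04, 0.13], [0.24, -0.24, -0.88]]
```

Emit:
{"fn": "drive_tool", "kwargs": {"increments": [[[0.59, -0.4, 0.18], [0.24, -0.24, -0.88]], [[0.62, -0.35, 0.18], [0.24, -0.24, -0.88]], [[0.65, -0.3, 0.17], [0.24, -0.24, -0.88]], [[0.67, -0.25, 0.17], [0.24, -0.24, -0.88]], [[0.69, -0.2, 0.16], [0.24, -0.24, -0.88]]]}}

```text
t: 27.25
eef_pos: [465.9, 80.9, 160.3]
tcp_rot: [3.091, -0.062, 1.408]
ft_force: [0.9, -0.3, -1.0]
opening: 0.459
```

Emit:
{"fn": "drive_tool", "kwargs": {"increments": [[[0.7, -0.15, 0.15], [0.24, -0.24, -0.88]], [[0.72, -0.1, 0.14], [0.24, -0.24, -0.88]], [[0.72, -0.04, 0.13], [0.24, -0.24, -0.88]], [[0, 0, 0], [0, 0, 0]]]}}

```text
t: 27.58
eef_pos: [464.0, 148.0, 149.5]
tcp_rot: [-3.14, 0.001, 1.621]
ft_force: [-0.4, -0.3, -0.7]
opening: 0.461
```

Run:
```python
from h import *
print(env.state()['eef_pos'],env.state()['tcp_rot'])
plan([463.1,143,80],[np.pi,0,1.621])
```

```text
[464.04945005 148.02811914 149.48226574] [-3.14049368e+00  5.05635523e-04  1.62124594e+00]
n 3 t 27.5833
[[-0.05, -0.01, 0.77], [-0.0, 0.0, 0.0]]
[[-0.06, -0.01, 0.77], [-0.0, 0.0, 0.0]]
[[-0.06, -0.01, 0.77], [-0.0, 0.0, 0.0]]
```

Emit:
{"fn": "drive_tool", "kwargs": {"increments": [[[-0.05, 0, 0.7], [0, 0, 0]], [[-0.05, 0, 0.8], [0, 0, 0]], [[0, 0, 0.6], [0, 0, 0]], [[0, 0, 0.3], [0, 0, 0]], [[0, 0, 0], [0, 0, 0]]]}}

```text
t: 28.0
eef_pos: [463.5, 141.8, 76.7]
tcp_rot: [-3.139, -0.0, 1.614]
ft_force: [0.3, -0.0, -1.1]
opening: 0.463
```

Run:
```python
from h import *
s=env.state();p=snap('wrist','w22'); np.save('w22.npy',p,allow_pickle=True); print(s['eef_pos'],s['tcp_rot'],s['ft_force'])
a=p['pixels'][30:250,180:400]; cv2.imwrite('pics/w22c.png',cv2.resize(a,None,fx=2.7,fy=2.7,interpolation=cv2.INTER_CUBIC))
```

```text
[463.54795759 141.81148662  76.68963102] [-3.13901576e+00 -4.59930215e-05  1.61390777e+00] [ 0.25535233 -0.03051102 -1.08915997]
```

View pics/w22c.png

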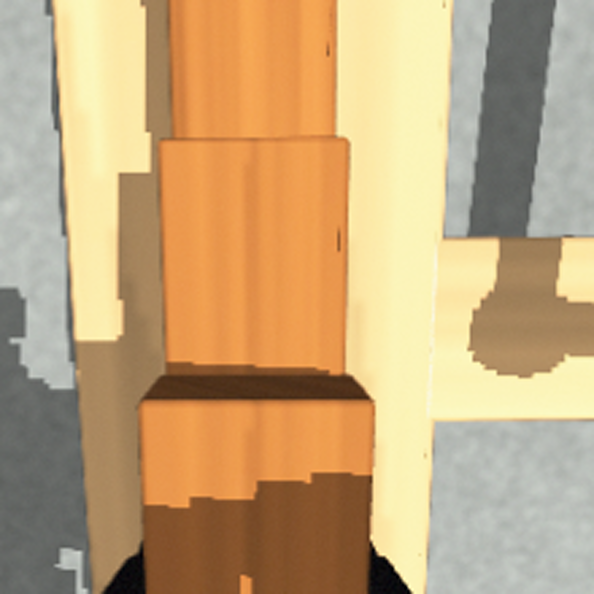

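Run:
```python
from rel import *
p=np.load('w22.npy',allow_pickle=True).item()
c=lambda *a:np.array(a)/2.7+[180,30]-.3
obs=[c(140,400),c(374,400),c(163,375),c(354,375)]
b,res=fitblock(p,obs,117,x0=(463,141,1.62)); print('block',b,abs(res).max(),board([460.5,191.5,.0506],b))
# second block: top far corners at z=86-4.5 (camera bias)
for zz in (86,81.5):
    print(zz,[board([460.5,191.5,.0506],atz(p,o,zz)) for o in (c(160,140.5),c(349,138))])
# where the held block's top far edge lies (bias)
b2,_=fitblock(p,obs,117,x0=(463,141,1.62),freez=False); print(b2,board([460.5,191.5,.0506],b2))
```

```text
block [463.65 139.81   1.61 113.18] 0.25904084872331623 [  0.53 -51.79]
86 [array([-20.85,  50.19]), array([21.95, 50.34])]
81.5 [array([-21.38,  50.8 ]), array([22.44, 50.95])]
[463.63 140.42   1.61] [  0.54 -51.17]
```

Held block at board (0.5, -51.8) against a target of (0, -51). I'll make a small correction and lower.

Emit:
{"fn": "drive_tool", "kwargs": {"increments": [[[0.02, -0.01, 0.15], [0, 0, -0.09]], [[0, 0, 0.15], [0, 0, 0]], [[0, 0, 0.08], [0, 0, 0]], [[0, 0, 0], [0, 0, 0]], [[0, 0, 0], [0, 0, 0]]]}}

```text
t: 28.47
eef_pos: [464.1, 142.9, 66.9]
tcp_rot: [3.141, -0.0, 1.622]
ft_force: [0.4, 0.5, -1.1]
opening: 0.463
```

Run:
```python
from h import *
s=env.state();p=snap('wrist','w23'); np.save('w23.npy',p,allow_pickle=True); print(s['eef_pos'],s['tcp_rot'],s['ft_force'])
a=p['pixels'][30:250,180:400]; cv2.imwrite('pics/w23c.png',cv2.resize(a,None,fx=2.7,fy=2.7,interpolation=cv2.INTER_CUBIC))
```

```text
[464.13343059 142.89905517  66.92005389] [ 3.14096231e+00 -4.11644558e-04  1.62193596e+00] [ 0.41322009  0.45293882 -1.13883096]
```

View pics/w23c.png

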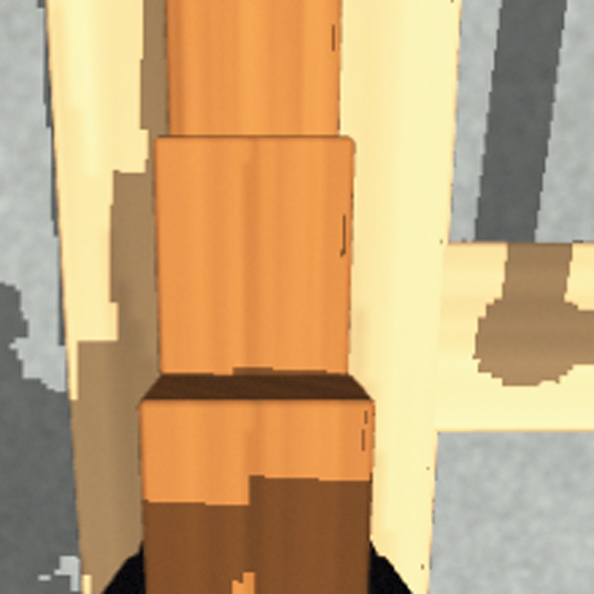

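Run:
```python
from rel import *
p=np.load('w23.npy',allow_pickle=True).item()
c=lambda *a:np.array(a)/2.7+[180,30]-.3
obs=[c(140,400),c(374,400),c(163,375),c(354,375)]
b,res=fitblock(p,obs,108,x0=(463,141,1.62)); print('block',b,board([460.5,191.5,.0506],b))
print([board([460.5,191.5,.0506],atz(p,o,81.5)) for o in (c(156,137),c(354,137))])
```

```text
block [464.14 140.88   1.62 103.41] [  1.08 -50.74]
[array([-21.25,  51.09]), array([22.33, 51.06])]
```

Emit:
{"fn": "drive_tool", "kwargs": {"increments": [[[0, -0.027, 0.1], [0, 0, 0]], [[0, 0, 0.05], [0, 0, 0]], [[0, 0, 0], [0, 0, 0]]]}}

```text
t: 28.77
eef_pos: [463.1, 142.8, 62.0]
tcp_rot: [-3.142, -0.0, 1.622]
ft_force: [0.3, -0.2, -1.3]
opening: 0.464
```

Emit:
{"fn": "drive_tool", "kwargs": {"increments": [[[0, 0, 0.02], [0, 0, 0]], [[0, 0, 0], [0, 0, 0]]]}}

```text
t: 28.93
eef_pos: [463.3, 142.8, 61.8]
tcp_rot: [3.141, -0.0, 1.622]
ft_force: [-0.9, -1.8, 2.0]
opening: 0.464
```

Emit:
{"fn": "drive_tool", "kwargs": {"increments": [[[0, 0, 0.02], [0, 0, 0]], [[0, 0, 0], [0, 0, 0]]]}}

```text
t: 29.1
eef_pos: [463.2, 142.8, 61.8]
tcp_rot: [3.141, -0.0, 1.622]
ft_force: [-3.1, -1.9, 11.5]
opening: 0.462
```

Contact at 61.8 (11 N). I'll check before releasing.

Run:
```python
from h import *
p=snap('wrist','w24'); np.save('w24.npy',p,allow_pickle=True)
a=p['pixels'][30:250,180:400]; cv2.imwrite('pics/w24c.png',cv2.resize(a,None,fx=2.7,fy=2.7,interpolation=cv2.INTER_CUBIC))
q=snap('scene','sc24'); a=q['pixels'][170:250,290:390]; cv2.imwrite('pics/sc24c.png',cv2.resize(a,None,fx=7,fy=7,interpolation=cv2.INTER_CUBIC))
```

```text
(no output)
```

View pics/w24c.png

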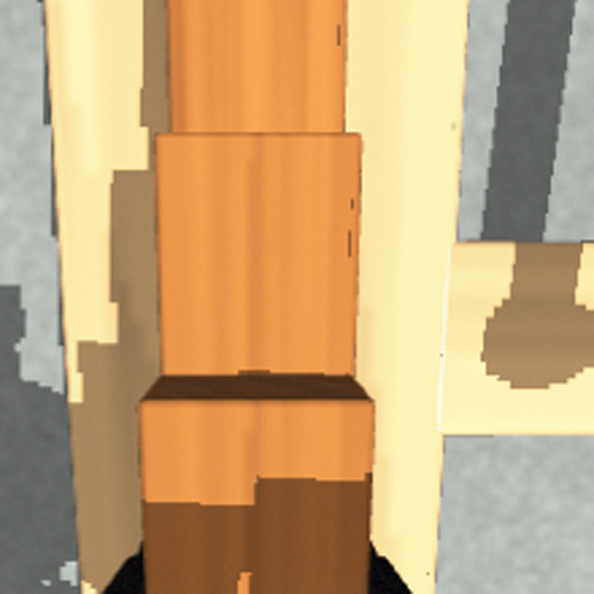

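View pics/sc24c.png

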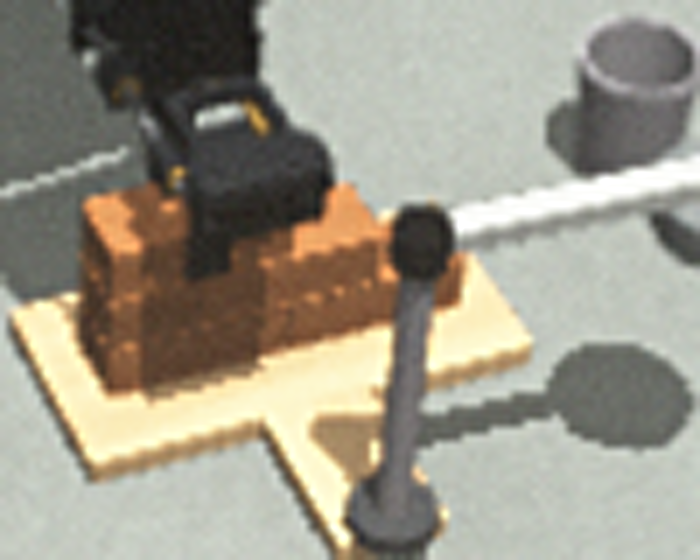

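The top block sits flush at the end and in line: in the crop its lower end edge is at 163–354 and the course below at 162–355. Release and withdraw straight up.

Emit:
{"fn": "drive_tool", "kwargs": {"increments": [[[0, 0, 0], [0, 0, 0]], [[0, 0, 0], [0, 0, 0]], [[0, 0, 0], [0, 0, 0]], [[0, 0, 0], [0, 0, 0]]], "jaw": 0.3}}

```text
t: 29.53
eef_pos: [463.3, 142.8, 60.9]
tcp_rot: [3.141, -0.0, 1.622]
ft_force: [0.5, 0.6, 0.1]
opening: 0.637
```

Emit:
{"fn": "drive_tool", "kwargs": {"increments": [[[0, 0, -0.15], [0, 0, 0]], [[0, 0, -0.5], [0, 0, 0]], [[0, 0, -0.9], [0, 0, 0]], [[0, 0, -0.9], [0, 0, 0]], [[0, 0, -0.9], [0, 0, 0]]]}}

```text
t: 29.95
eef_pos: [462.9, 142.7, 162.8]
tcp_rot: [-3.141, -0.0, 1.622]
ft_force: [-0.0, -0.6, 0.3]
opening: 0.649
```

Emit:
{"fn": "drive_tool", "kwargs": {"increments": [[[-0.3, 0, -0.9], [0, 0, 0]], [[-0.8, 0, -0.8], [0, 0, 0]], [[-0.9, 0, -0.3], [0, 0, 0]], [[-0.9, 0, 0], [0, 0, 0]], [[-0.9, 0, 0], [0, 0, 0]]]}}

```text
t: 30.37
eef_pos: [469.1, 27.9, 222.6]
tcp_rot: [3.139, -0.0, 1.623]
ft_force: [0.0, 0.1, -0.8]
opening: 0.649
```

Emit:
{"fn": "drive_tool", "kwargs": {"increments": [[[-0.9, 0, 0], [0, 0, 0]], [[-0.9, 0, 0], [0, 0, 0]], [[-0.3, 0, 0], [0, 0, 0]], [[0, 0, 0], [0, 0, 0]], [[0, 0, 0], [0, 0, 0]]]}}

```text
t: 30.78
eef_pos: [472.1, -33.7, 221.5]
tcp_rot: [3.141, -0.001, 1.621]
ft_force: [-0.1, 0.4, 0.8]
opening: 0.652
```

Run:
```python
from h import *
s=env.state();print(s['t'],s['eef_pos'],s['ft_force'])
p=snap('wrist','w25'); np.save('w25.npy',p,allow_pickle=True)
q=snap('scene','sc25'); np.save('sc25.npy',q,allow_pickle=True); a=q['pixels'][150:300,130:430]; cv2.imwrite('pics/sc25c.png',cv2.resize(a,None,fx=2.66,fy=2.66,interpolation=cv2.INTER_CUBIC))
q=snap('side','s25'); a=q['pixels'][120:380,190:350]; cv2.imwrite('pics/s25c.png',cv2.resize(a,None,fx=2.3,fy=2.3,interpolation=cv2.INTER_CUBIC))
```

```text
30.7833 [472.09533372 -33.74710548 221.4699757 ] [-0.08662871  0.38582346  0.80069626]
```

View pics/w25.png

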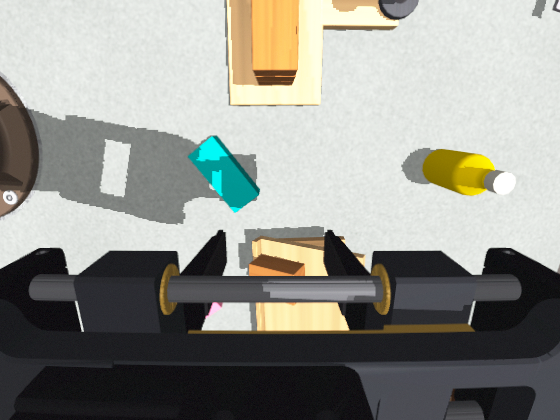

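View pics/sc25c.png

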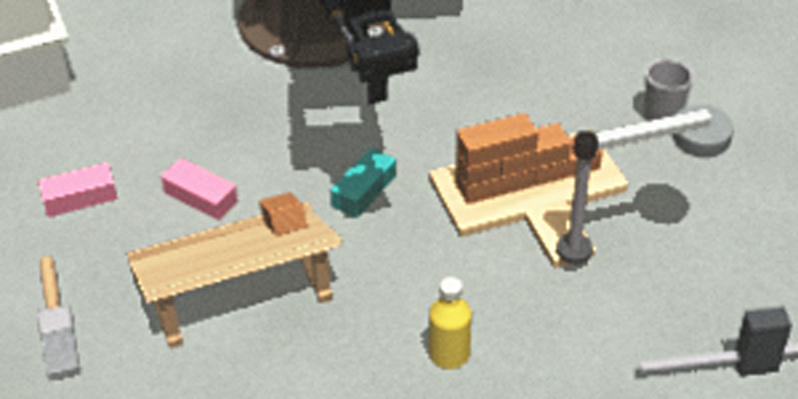

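View pics/s25c.png

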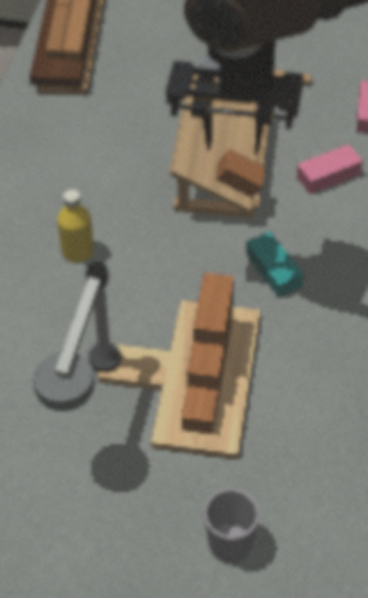

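The pictures show a stepped wall of three courses in line. Its -y ends are flush, at (275,78) in the wrist view. The lamp is parallel to the wall behind it, and the offcut, bottle, brush and cup have not moved. Handing in.

```bash
python3 -c "
from h import *
print(env.job_done(), env.state()['t'])"
```

```text
the job is handed in; nothing more can be done
the job is handed in; nothing more can be done
```

The job is done and was handed in at about 31 s.

**Lamp:** I pushed it with shut fingers to about 1.6 rad, parallel to the wall and clear of the board. The first push missed: the fingers passed just over the bar and touched nothing.

**Tool offset:** The pictures, and then a touch on the wall top, showed the real fingertips end 29.5 mm short of the reported TCP. I used that offset for everything after. The touch peaked at about 95 N at the wrist, higher than I intended but under the 120 N limit.

**Blocks:** The middle block from the rest went into the second course and the right-hand one into the third. Each was lowered to light contact (4 N and 11 N) before release.

**Last checks:**
- **Second-course block:** it measured about 0.3 mm off the wall line and 0.1 mm from its seat along it, with the gap to the half block visible.
- **Third-course block:** it was last measured while held about 5 mm above contact, 1.1 mm off the line and 0.3 mm off along the wall. I then took out 0.8 mm of the sideways error and checked it only by eye at contact. Its end looked flush and in line.
- **Bystanders:** the offcut, glue bottle, brush and cup look unmoved in the final pictures.
- **Disagreement:** the wrist camera put everything 4–5 mm too low. I took heights from contact instead.

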